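# Unscrew the inspection plug of a gear housing and park it in its V rest

### The arm

A 7-joint arm with a two-finger parallel gripper is mounted at the origin on a cart in front of the work surface, level with it; the furniture and walls round the work are solid. World frame = base frame: x ahead of the robot, y to its left, z up, the work surface at z = 0. Lengths are in mm, angles in rad, forces in N, time in s.
With the tool pointing down it reaches from about 400 to 875 mm from the base axis. Payload 4.4 kg.
Tool frame: the origin (TCP) lies midway between the tips of the shut fingers; the grasp point (between the pads) lies 19 mm behind it; x points along the fingers, z is the direction in which the jaws open and shut, and the axes are right-handed (so a half turn about x gives the same grasp; the last joint's range is limited). The gripper opens to 85 mm and grips with 20 to 120 N. Pads are 22 mm wide; open, the fingers measure 114 mm over their backs; the gripper's body (76 mm by 85 mm) begins 54 mm behind the grasp point. The pads swing forward as they close: fully open they stand 13 mm farther back than shut.
Start: joints at [-1.323, 0.628, 0.038, 1.517, -0.027, 0.996, -0.02], TCP at [200.615, 618.281, 231.313] pointing down, gripper open.
Joint ranges: [-3.06, 3.06], [-0.37, 2.12], [-1.25, 1.32], [0.18, 2.47], [-1.1, 4.24], [0.23, 1.98], [-2.94, 2.94]. Speed limits (rad/s): [2.57, 2.57, 3.14, 3.14, 3.14, 3.14, 3.14].

### API

Orientations are given as [roll, pitch, yaw] about the fixed x, y, z axes, in that order (R = Rz(yaw) Ry(pitch) Rx(roll)).
In Python, from cell import ctrl gives the robot as it stands. The module is installed in compiled form; this text tells all that it offers.
- The arm moves only by the tool servo_tool, never from a script. Its argument "rows" is a list of rows, each an object of numbers: "dx", "dy", "dz": the shift along the tool's x, y, z in units of 750 mm (1.0 is 750 mm); "wx", "wy", "wz": the turn, a rotation vector about the tool's x, y, z in units of 6 degrees (1.0 is 6 degrees); "fingers": the closure, from 0 (fully open) to 1 (shut). In form: [{"dx": .., "dy": .., "dz": .., "wx": .., "wy": .., "wz": .., "fingers": ..}, ...]. A call has 1 to 5 rows; each row shifts and turns the commanded pose from where the row before left it, along the tool's axes as they then stand; what a row does not reach is not made up. A row lasts 1/8 s, in which the tool goes at most 62.5 mm and 10.7 degrees, less where a joint would pass 70% of its speed; a pose out of reach is approached as far as the arm can. A call with a number of a shift or a turn outside -1 to 1 is refused whole. A call with a gripper value outside its range is refused whole. The fingers move at their own pace and stop on an object; the grip force is fixed at half the most. Time passes only in rows, so rows that do not move let the fingers close. It gives the time, the measured TCP pose, the force and the opening at its end, in the units of the state.
- ctrl.read_state(): the state, without advancing time (a new reading comes with each control period).
- ctrl.get_image(name): name is "scene" or "top" or "wrist"; returns the picture (420x560x3 uint8, red, green, blue); there is no depth.
- ctrl.camera_info(name): a dict with "fovy" (degrees; the focal length in pixels is half the picture's height over the tangent of half this angle, whatever the lens; pixels are square), "cx", "cy" (the principal point, pixels), "k1" (the pictures are not rectified: a ray, as slopes to the right and down, at radius r is drawn at 1 + k1 r^2 times it, then the intrinsics apply), "R" (3x3) and "t" (3): a world point X has camera coordinates R X + t. Camera axes: x right, y down, z forward; pixel columns grow to the right and rows downward; lengths in mm; the calibration is good to about 2 mm. A picture is of the moment at which its call begins: read the wrist's pose just before it. camera_info takes no time and is no camera call; for the wrist camera it gives the pose at the moment of the call.
- ctrl.finish_job(): hands the job in, once; it reports no verdict.
Trained networks look in the newest picture that a camera, given by its name, has taken for a name from the list of things; names that differ only in an ending like _2 or _b are one class to them, and where a whole thing is asked for, a point or a joint stands for the part that bears it (a point fixed in the world has none). Each returns a list of dicts, best first, with "conf" (0 to 1); they miss things now and then, are a little off and sometimes report something else, mostly with a low value. They report only what shows in the picture. A call takes as long as a camera call.
- ctrl.search_frame(label, camera): "extent" ([centre column, centre row, width, height] in pixels, round what is visible of it).
- ctrl.silhouettes(label, camera): "region" (420x560 bool, what is visible of it) and "extent" ([centre column, centre row, width, height] in pixels, round what is visible of it).
- ctrl.mark_of(label, camera): "point" ([column, row] in pixels: a listed point, or the origin of a listed thing).
The state is a dict: "clock": time; "qpos": joint angles; "qd": joint speeds; "tau": joint torques, N m; "eef_pos": TCP position; "tool_rot": TCP orientation; "force": force on the tool from outside, world axes, zero at the start; "torque": the same for the moment, N m; "width": finger opening in mm.
Only numpy, scipy, OpenCV 4.12 (cv2) and the standard library are available. Lean on these libraries where they do the work, as an engineer would, in place of code of your own. Each camera call takes 0.05 s, during which the arm holds its last target.

### The job

Unscrew the cross-handled plug from the gear housing, anticlockwise by its arms until the thread lets go, draw it straight out and lay it down on the open bench to change your grip. Then take it again and set it in the V rest, the red knob in the V nearer the robot and the nose in the far V. Let go of it there, and leave the oil can, the spanner and the punch where they are.

Things in the scene. Friction and masses are not known exactly. Their poses are not given: they have to be found in the camera images.
- housing: Green gear housing, fixed: casting 100 mm deep (local x 38 to 138 mm), 116 wide, 150 high; foot flange 148 wide, 12 thick; a brass cap on top reaches 158 mm. Origin on the bench, 30 mm in front of the port mouth, straight below its axis; local x points into the port (away from the robot), z up, y left seen from the robot. A big post vise stands over the bench near x 0.7, y 0: keep out of it.
- port (a point): Centre of the mouth of the horizontal threaded port, 100 mm above the bench, in a steel ring 70 mm across; axes as the housing's, x into the port. Right-hand thread, lead 28 mm: turned anticlockwise seen from the robot (negative about x) the plug comes out about 9 mm and lets go after about 115 degrees (135 does no harm); then it lies loose and pulls straight out, clear after 85 mm in all.
- plug: Loose steel plug, 165 mm long, about 0.35 kg, origin on its axis at the seal face: the back of a 58 mm flange, 6 mm thick, which lies on the port mouth when screwed home (there the plug hangs 1 to 2 mm below the port's axis). Local x runs along the axis to the nose at +85 mm, pointing into the port; the knob's end is at -80 mm, the centre of mass near +20 mm.
- plug_nose (a point): Centre of the plug's nose end, 85 mm from the plug's origin along its local x; axes as the plug's.
- plug_knob (a point): Point on the plug's axis in the middle of the red end knob, 60 mm from the plug's origin along its local -x; the knob is 26 mm in diameter from -37 to -80 mm. Here it lies in its V.
- plug_arms (a point): Point on the plug's axis, 28 mm from its origin along local -x, where four round arms 14 mm thick cross: they point along local +y, -y, +z and -z and reach 46 mm from the axis. Screwed home, local z is up, so one arm points straight up. Under 5 N at an arm turns it. Lying on the bench the plug rests on two arms and the nose: axis 34 mm high here, 9 mm at the nose.
- plug_shank (a point): Point on the plug's axis in the middle of the bare shank, 40 mm from its origin along local x. The shank is 26 mm in diameter from the flange to 66 mm, then 25 mm to the nose; coarse thread with two lugs (36 mm over the lugs) from 6 to 30 mm, bare from 32 mm on. Only when the plug is out of the port can it be held here.
- rest: Fixed V rest: wooden base 176 x 76 x 12 mm with two black V supports, each 14 mm long, at local x = -68 mm (for the red knob, nearer the robot) and +68 mm (for the nose). The Vs open upward at 90 degrees, about 50 mm wide at the lips, 93 mm above the bench; their bottoms are 67 mm high. Origin at the centre of the underside; local x runs from knob V to nose V.
- rest_seat (a point): Where the plug's origin lies when the plug rests properly in both Vs: 85 mm above the bench, 8 mm from the rest's centre towards the knob's V; axes as the rest's, and the plug's local x must point along this x.
- oil_can: Copper-coloured oil can with a long upright spout, 61 mm wide, 181 mm high, loose; origin at the centre of its underside. Leave it alone.
- spanner: Open-ended steel spanner lying flat, 216 x 40 x 8 mm, length along its local y, loose; origin at the centre of its underside. Leave it alone.
- punch_round: Dark round steel punch lying flat, 141 mm long, 18 mm thick, length along its local y, loose; origin at the centre of its underside. Leave it alone.

How it is judged:
By the outcome, as a careful person would: the job done as asked, in the order asked, and still so for the second after the job is handed in, with the robot touching nothing.
It also fails if it takes over 72 s, if anything falls off the work surface, if the arm or the gripper's body presses on something with over 40 N, if the wrist force passes 120 N, or if a joint passes its speed limit or range.

## Working session

There is one attempt and no reset: what is moved stays moved. The work goes in short steps, Python scripts to look and compute and a tool call to move; the robot and the scene stay as the last step left them, time stands still between calls to the robot, and variables do not carry over. Pictures are saved under pics/ and viewed, and the job is handed in when it is done.

Besides the shell and the picture viewer there is one more tool, called after ">>>" as name([rows], argument=value, ...), one row to a line, values as JSON. servo_tool: Moves the arm, as the interface text tells. Its arguments: {"type":"object","properties":{"rows":{"type":"array"}},"required":["rows"]}

```bash
mkdir -p pics; python3 - <<'E'
from cell import ctrl
import cv2,numpy as np
print(ctrl.read_state())
for n in ["scene","top","wrist"]:
    im=ctrl.get_image(n); cv2.imwrite(f"pics/{n}0.png",im[:,:,::-1]); print(n,ctrl.camera_info(n))
E
```

```text
{'clock': 0.0, 'qpos': array([-1.32282493,  0.62933032,  0.03843395,  1.51835222, -0.02701832,
        0.99629736, -0.02003074]), 'qd': array([ 7.54085255e-04, -2.28744628e-04, -6.83259268e-04, -8.89807889e-05,
       -7.92229866e-04,  5.19574503e-04,  8.07651491e-04]), 'tau': array([ 1.13504284e-03, -5.63392997e+01,  1.22714102e+00, -1.93437016e+01,
        1.12896395e-02,  1.06587005e-02, -1.86386603e-05]), 'eef_pos': array([200.39390343, 617.69202389, 230.40422728]), 'tool_rot': array([-3.13969926,  1.56892658, -1.8827082 ]), 'force': array([ 0.65996474, -0.56997364, -0.27471124]), 'torque': array([ 0.00435414,  0.02249796, -0.01274114]), 'width': 85.5641663249933}
scene {'fovy': 52.68507166922598, 'cx': 285.70141057228017, 'cy': 210.3709533399011, 'k1': -0.10982838858715085, 'R': array([[ 0.81343048, -0.58166064,  0.0013203 ],
       [-0.40502063, -0.56803234, -0.71644787],
       [ 0.4174795 ,  0.58224578, -0.69763939]]), 't': array([-467.50643354,  269.85778393, 1092.06051488])}
top {'fovy': 43.9203080919169, 'cx': 282.2772972466414, 'cy': 220.03936259009262, 'k1': -0.04920129793152688, 'R': array([[ 0.0164839 , -0.99976846,  0.01383118],
       [-0.98176187, -0.01880423, -0.18918254],
       [ 0.18939882, -0.01046046, -0.98184452]]), 't': array([ -35.93327654,  568.82344414, 1493.3340972 ])}
wrist {'fovy': 60.4312025397263, 'cx': 276.1500753512841, 'cy': 210.18346471222375, 'k1': -0.06736942213806503, 'R': array([[ 0.3084931 ,  0.95122366, -0.00235558],
       [ 0.91605147, -0.29641733,  0.27016007],
       [ 0.25628442, -0.08550035, -0.96281254]]), 't': array([-648.31938994,  -35.93979179,  379.77648992])}
```

View pics/scene0.png

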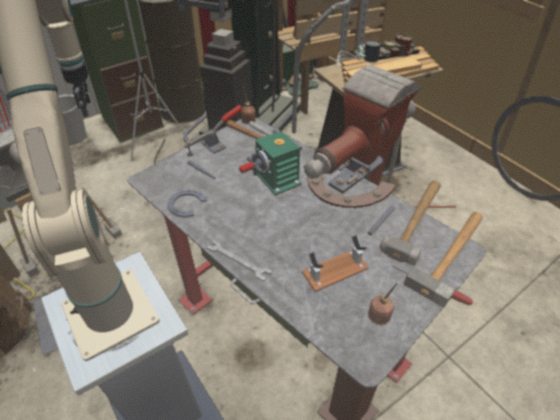

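View pics/top0.png

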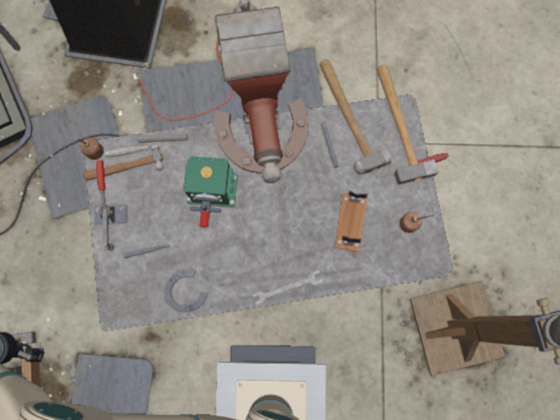

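View pics/wrist0.png

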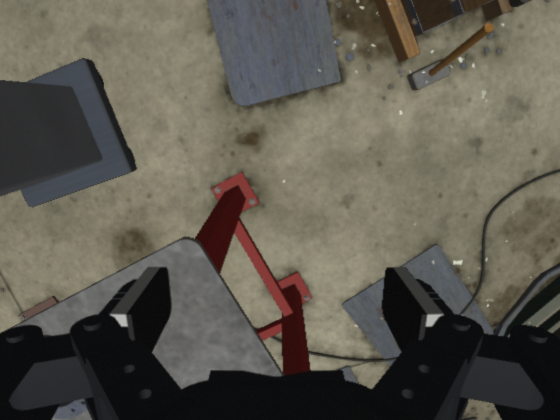

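```bash
cat > h.py <<'E'
import numpy as np, cv2
from cell import ctrl
from scipy.spatial.transform import Rotation as Rot
from scipy.optimize import least_squares
def KD(ci):
    f=210/np.tan(np.radians(ci['fovy']/2))
    return np.array([[f,0,ci['cx']],[0,f,ci['cy']],[0,0,1.]]),np.array([ci['k1'],0,0,0,0.])
def proj(ci,X):
    K,D=KD(ci); X=np.atleast_2d(np.asarray(X,float))
    return cv2.projectPoints(X.reshape(-1,1,3),cv2.Rodrigues(np.array(ci['R']))[0],np.array(ci['t'],float),K,D)[0].reshape(-1,2)
def ray(ci,p):
    K,D=KD(ci)
    n=cv2.undistortPoints(np.array([[p]],float),K,D,criteria=(3,50,1e-10))[0,0] if False else cv2.undistortPoints(np.array([[p]],float),K,D)[0,0]
    R=np.array(ci['R']);d=R.T@np.array([n[0],n[1],1.]); return -R.T@np.array(ci['t']),d/np.linalg.norm(d)
def onz(ci,p,z):
    o,d=ray(ci,p); return o+d*(z-o[2])/d[2]
def tri(l):
    A=np.zeros((3,3));b=np.zeros(3)
    for ci,p in l:
        o,d=ray(ci,p);M=np.eye(3)-np.outer(d,d);A+=M;b+=M@o
    X=np.linalg.solve(A,b); return X,[float(np.linalg.norm(proj(ci,X)[0]-p)) for ci,p in l]
def toolR(s): return Rot.from_euler('xyz',s['tool_rot']).as_matrix()
def delta(s,pos,R):
    """tool-frame shift (units of 750mm) and rotvec (units 6deg) to a target"""
    R0=toolR(s); d=R0.T@(np.asarray(pos)-s['eef_pos'])
    w=np.degrees(Rot.from_matrix(R0.T@R).as_rotvec())
    return d,w
E
python3 - <<'E'
from h import *
np.set_printoptions(precision=1,suppress=True)
c={n:ctrl.camera_info(n) for n in("scene","top")}
for l in ["housing","port","plug","plug_arms","plug_knob","rest","rest_seat","oil_can","spanner","punch_round"]:
    P={}
    for n in c:
        r=ctrl.mark_of(l,n); print(l,n,[(np.array(x['point']),round(x['conf'],2)) for x in r[:3]])
        if r:P[n]=r[0]['point']
    if len(P)==2: print("   ",tri([(c[n],P[n]) for n in c]))
    for n in P: print("   z0",n,onz(c[n],P[n],0))
E
```

```text
housing scene [(array([250.4, 184.4]), 0.78), (array([202.8, 171.4]), 0.5)]
housing top [(array([203.4, 218.2]), 0.93), (array([406.2, 221.5]), 0.43)]
    (array([580.3, 216.3,   2.1]), [0.09233814332703598, 0.10347632994363641])
   z0 scene [581.2 218.5   0. ]
   z0 top [581.  216.5   0. ]
port scene [(array([259.4, 160.2]), 0.9), (array([333.1, 250.8]), 0.73)]
port top [(array([207.6, 196.3]), 0.84)]
    (array([617.7, 195.2, 105.5]), [2.4912653716363327, 2.827958953959319])
   z0 scene [680.9 315.1   0. ]
   z0 top [650.5 206.6   0. ]
plug scene [(array([260. , 161.8]), 0.73)]
plug top [(array([205.5, 199.2]), 0.62)]
    (array([616.7, 200.4,  94.3]), [0.8340348024880787, 0.9471186848333342])
   z0 scene [677.4 305.7   0. ]
   z0 top [641.1 212.7   0. ]
plug_arms scene [(array([237.6, 255.9]), 0.7), (array([253.2, 165.4]), 0.62)]
plug_arms top [(array([204.7, 207.5]), 0.66)]
    (array([ 625.4,  293.4, -437.9]), [19.56207327708549, 21.419771181377854])
   z0 scene [380.7 -30.1   0. ]
   z0 top [614.8 214.    0. ]
plug_knob scene [(array([248.6, 167. ]), 0.89)]
plug_knob top [(arra
[... 638 characters left out ...]
il_can scene [(array([377.7, 315. ]), 0.61)]
oil_can top [(array([409.9, 221.5]), 0.73)]
    (array([ 576.9, -417.2,    4.3]), [2.265089318858733, 1.905334891137149])
   z0 scene [ 573.6 -413.4    0. ]
   z0 top [ 582.9 -421.7    0. ]
spanner scene [(array([236.2, 253.4]), 0.83)]
spanner top [(array([286.7, 289.1]), 0.75)]
    (array([368.9, -43.2,  31.5]), [0.7141335414991473, 0.6876622664906222])
   z0 scene [382.3 -19.6  -0. ]
   z0 top [368.8 -43.2   0. ]
punch_round scene [(array([201.2, 173.5]), 0.52)]
punch_round top [(array([147.6, 249.7]), 0.62)]
    (array([478.9, 386.5, -13.4]), [0.8444420587874648, 0.9953208851181742])
   z0 scene [469.9 371.5   0. ]
   z0 top [480.1 382.1   0. ]
```

```bash
python3 - <<'E'
import cv2
a=cv2.imread('pics/scene0.png')[110:230,210:330]; b=cv2.imread('pics/top0.png')[130:250,150:270]
d=cv2.imread('pics/scene0.png')[220:340,280:400]; e=cv2.imread('pics/top0.png')[160:280,300:420]
import numpy as np
r=lambda x:cv2.resize(x,(400,300) if 0 else (300,300),interpolation=cv2.INTER_CUBIC)
cv2.imwrite('pics/crop0.png',np.vstack([np.hstack([r(a),r(b)]),np.hstack([r(d),r(e)])]))
E
```

```text
(no output)
```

View pics/crop0.png

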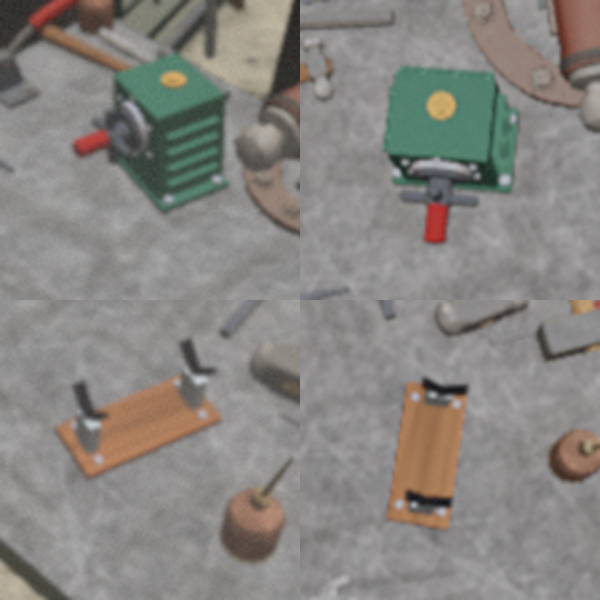

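```bash
python3 - <<'E'
from h import *
np.set_printoptions(precision=3,suppress=True)
s=ctrl.read_state();ci=ctrl.camera_info("wrist");R=toolR(s)
Rc=np.array(ci['R']);C=-Rc.T@ci['t']
print("tool axes\n",R, s['eef_pos']); print("cam pos in tool",R.T@(C-s['eef_pos'])); print("cam axes in tool (cols x,y,z)\n",R.T@Rc.T)
E
```

```text
tool axes
 [[-0.    -0.951  0.309]
 [-0.     0.309  0.951]
 [-1.     0.    -0.   ]] [200.637 618.265 231.311]
cam pos in tool [-143.237   68.113   -0.551]
cam axes in tool (cols x,y,z)
 [[ 0.001 -0.27   0.963]
 [ 0.    -0.963 -0.27 ]
 [ 1.     0.    -0.001]]
```

>>> servo_tool([
  {"dx":-0.04,"dy":0,"dz":0,"wx":-1,"wy":0,"wz":0,"fingers":0},
  {"dx":-0.04,"dy":0,"dz":-0.04,"wx":-1,"wy":0,"wz":0,"fingers":0},
  {"dx":-0.04,"dy":-0.02,"dz":-0.06,"wx":-1,"wy":0,"wz":0,"fingers":0},
  {"dx":0,"dy":-0.03,"dz":-0.07,"wx":0,"wy":0,"wz":0,"fingers":0},
  {"dx":0,"dy":-0.03,"dz":-0.07,"wx":0,"wy":0,"wz":0,"fingers":0},
])

```text
clock: 1.78
eef_pos: [250.3, 436.2, 321.9]
tool_rot: [-0.632, 1.569, 0.939]
force: [1.6, -0.4, -0.3]
width: 85.4
```

>>> servo_tool([
  {"dy":-0.05,"dz":-0.06,"dx":0,"wx":0,"wy":0,"wz":0,"fingers":0},
  {"dy":-0.05,"dz":-0.06,"dx":0,"wx":0,"wy":0,"wz":0,"fingers":0},
  {"dy":-0.05,"dz":-0.06,"dx":0,"wx":0,"wy":0,"wz":0,"fingers":0},
  {"dy":-0.04,"dz":-0.06,"dx":0,"wx":0,"wy":0,"wz":0,"fingers":0},
  {"dy":-0.03,"dz":-0.06,"dx":0,"wx":0,"wy":0,"wz":0,"fingers":0},
])

```text
clock: 2.4
eef_pos: [416.0, 211.0, 321.6]
tool_rot: [-1.193, 1.57, 0.378]
force: [1.4, 0.8, -0.3]
width: 85.8
```

```bash
cat > look.py <<'E'
from h import *
import sys,pickle
np.set_printoptions(precision=1,suppress=True)
name=sys.argv[1]; labels=sys.argv[2:]
s=ctrl.read_state();ci=ctrl.camera_info("wrist")
im=ctrl.get_image("wrist"); s2=ctrl.read_state();ci2=ctrl.camera_info("wrist")
print("drift",np.abs(np.array(ci['t'])-ci2['t']).max(), s['eef_pos'],s['tool_rot'],s['clock'],s['width'])
out={'ci':ci,'im':im}
for l in labels:
    m=ctrl.mark_of(l,"wrist"); out[l]=m
    print(l,[(np.array(x['point']),round(x['conf'],2)) for x in m[:3]])
pickle.dump(out,open(name+'.pkl','wb'))
cv2.imwrite(f'pics/{name}.png',im[:,:,::-1])
E
python3 look.py w1 housing port plug plug_arms plug_knob rest rest_seat
```

```text
drift 5.394257551857407 [416.  211.  321.6] [-1.2  1.6  0.4] 2.4 85.78702805643297
housing []
port [(array([262.9, 342.8]), 0.74)]
plug [(array([266. , 341.3]), 0.8)]
plug_arms [(array([268.8, 322.4]), 0.96)]
plug_knob [(array([267. , 297.8]), 0.91)]
rest []
rest_seat []
```

View pics/w1.png

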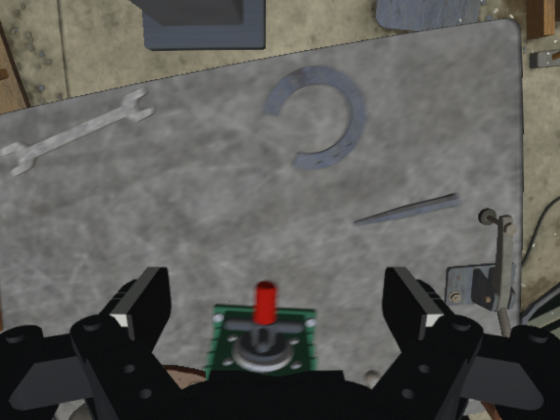

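```bash
python3 look.py w2 port plug plug_arms plug_knob; python3 - <<'E'
from h import *; import pickle
np.set_printoptions(precision=2,suppress=True)
s=ctrl.read_state();print(toolR(s),s['eef_pos'],s['qpos'])
o=pickle.load(open('w2.pkl','rb'))
for l,z in [('port',100),('plug',98.5),('plug_arms',98.5),('plug_knob',98.5)]:
    if o[l]: print(l,onz(o['ci'],o[l][0]['point'],z))
c=cv2.resize(o['im'][240:400,180:350],None,fx=3.5,fy=3.5,interpolation=cv2.INTER_CUBIC);cv2.imwrite('pics/w2c.png',c[:,:,::-1])
E
```

```text
drift 0.1266551674411005 [414.1 214.1 321.3] [0.5 1.6 2.1] 2.8 85.2343232851718
port [(array([262.6, 342.2]), 0.71)]
plug [(array([264.3, 346.6]), 0.91)]
plug_arms [(array([264.2, 326.8]), 0.62)]
plug_knob [(array([263.5, 298.9]), 0.67)]
[[-0. -1. -0.]
 [ 0. -0.  1.]
 [-1.  0.  0.]] [414.47 213.23 321.28] [-0.61  0.26  0.09  1.88 -0.03  1.    1.07]
port [610.02 197.91 100.  ]
plug [617.29 199.82  98.5 ]
plug_arms [589.88 199.9   98.5 ]
plug_knob [553.16 199.35  98.5 ]
```

View pics/w2c.png

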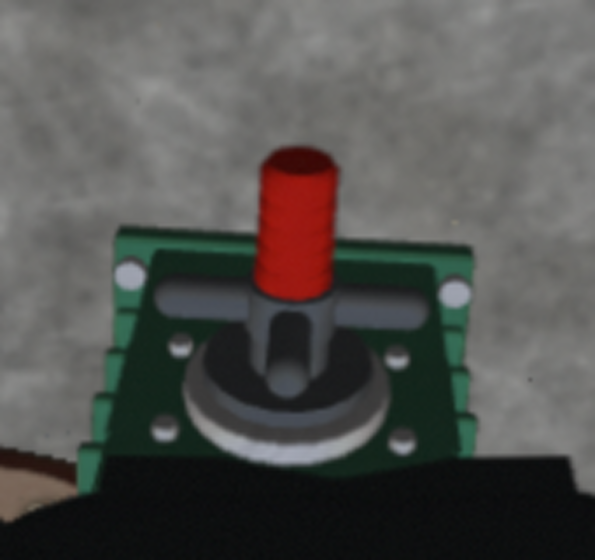

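```bash
python3 - <<'E'
from h import *; import pickle
np.set_printoptions(precision=1,suppress=True)
o=pickle.load(open('w2.pkl','rb'));ci=o['ci']
f=lambda p,z:onz(ci,(180+p[0]/3.5,240+p[1]/3.5),z)
a=f((120,228),12);b=f((472,247),12);print("flange",a,b,np.linalg.norm(a-b),np.degrees(np.arctan2(*(b-a)[:2]*[-1,1])),(a+b)/2)
a=f((157,297),98.5);b=f((428,310),98.5);print("arms",a,b,np.linalg.norm(a-b),np.degrees(np.arctan2(*(b-a)[:2]*[-1,1])),(a+b)/2)
k=f((300,160),98.5);print("knob end ctr",k)
def fit(p):
    x,y,yaw=p;R=Rot.from_euler('z',yaw).as_matrix()
    P=np.array([[x,y,0]])+(R@np.array([[0,-46,98.5],[0,46,98.5],[0,0,144.5]]).T).T
    return P
E
```

```text
flange [612.6 126.2  12. ] [620.7 269.   12. ] 143.0184058847908 -3.2355283249557 [616.7 197.6  12. ]
arms [587.6 153.9  98.5] [592.2 244.5  98.5] 90.63943963536285 -2.8841475694113843 [589.9 199.2  98.5]
knob end ctr [536.5 202.   98.5]
```

>>> servo_tool([
  {"dx":0.03,"dy":-0.058,"dz":-0.015,"wx":0,"wy":0,"wz":0,"fingers":1},
  {"dx":0.03,"dy":-0.058,"dz":-0.015,"wx":0,"wy":0,"wz":0,"fingers":1},
  {"dx":0.03,"dy":-0.058,"dz":-0.015,"wx":0,"wy":0,"wz":0,"fingers":1},
  {"dx":0.04,"dy":-0.058,"dz":-0.015,"wx":0,"wy":0,"wz":0,"fingers":1},
  {"dx":0.05,"dy":0,"dz":0,"wx":0,"wy":0,"wz":0,"fingers":1},
])

```text
clock: 3.68
eef_pos: [592.7, 165.8, 185.3]
tool_rot: [-1.758, 1.567, -0.19]
force: [-1.2, 0.5, -0.2]
width: 0.1
```

```bash
python3 look.py w3; python3 - <<'E'
from cell import ctrl
s=ctrl.read_state();print(s['eef_pos'],s['tool_rot'],s['width'],s['force'])
E
```

```text
drift 6.769981643146366 [592.7 165.8 185.3] [-1.8  1.6 -0.2] 3.675 0.1221350329452547
[587.02245773 165.97977446 179.79828603] [ 1.96390979  1.56267134 -2.74982639] 0.006977021602742742 [-1.3914502  -0.06093374 -3.43612494]
```

View pics/w3.png

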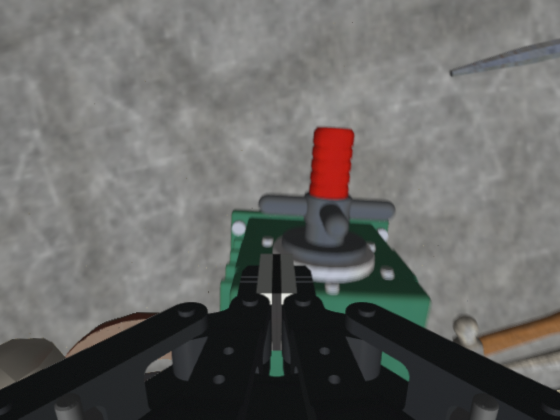

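>>> servo_tool([
  {"dx":0.058,"dy":0,"dz":0,"wx":0,"wy":0,"wz":0,"fingers":1},
  {"dx":0,"dy":0,"dz":0.02,"wx":0,"wy":0,"wz":0,"fingers":1},
  {"dx":0,"dy":0,"dz":0.004,"wx":0,"wy":0,"wz":0,"fingers":1},
])

```text
clock: 4.1
eef_pos: [589.1, 188.9, 144.4]
tool_rot: [-0.635, 1.568, 0.939]
force: [0.2, 0.0, 1.2]
width: 0.1
```

>>> servo_tool([
  {"dx":0,"dy":0,"dz":0.009,"wx":0,"wy":0,"wz":0,"fingers":1},
  {"dx":0,"dy":0,"dz":0.009,"wx":0,"wy":0,"wz":0,"fingers":1},
  {"dx":0.003,"dy":0.001,"dz":0.008,"wx":0,"wy":0,"wz":0,"fingers":1},
  {"dx":0.003,"dy":0.001,"dz":0.008,"wx":0,"wy":0,"wz":0,"fingers":1},
])

```text
clock: 4.6
eef_pos: [588.0, 210.4, 141.8]
tool_rot: [-1.925, 1.569, -0.355]
force: [-6.1, -4.4, 26.0]
width: -0.3
```

```bash
python3 look.py w4; python3 - <<'E'
from cell import ctrl
s=ctrl.read_state();print(s['eef_pos'],s['tool_rot'],s['width'],s['force'])
E
```

```text
drift 1.0175379461789475 [588.  210.4 141.8] [-1.9  1.6 -0.4] 4.6 -0.3197716775988458
[588.01847569 211.73831707 141.73603913] [-1.35298158  1.56819018  0.21824811] -0.12040761385706442 [-3.52239515 -0.96583587 17.61150979]
```

View pics/w4.png

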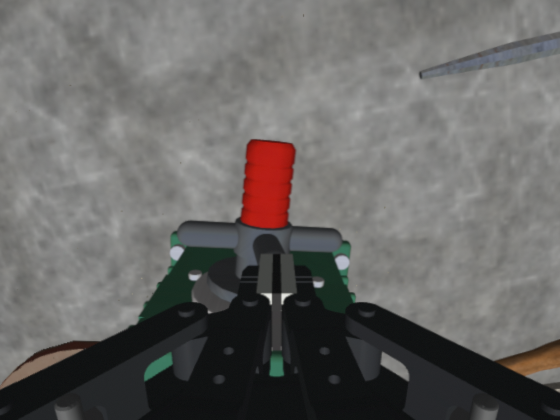

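>>> servo_tool([
  {"dx":-0.03,"dy":0,"dz":0,"wx":0,"wy":0,"wz":0,"fingers":1},
  {"dx":0,"dy":0,"dz":-0.06,"wx":0,"wy":0,"wz":0,"fingers":1},
  {"dx":0.03,"dy":0,"dz":0,"wx":0,"wy":0,"wz":0,"fingers":1},
  {"dx":0.003,"dy":0,"dz":0,"wx":0,"wy":0,"wz":0,"fingers":1},
  {"dx":0,"dy":0,"dz":0,"wx":0,"wy":0,"wz":0,"fingers":1},
])

```text
clock: 5.28
eef_pos: [587.3, 167.3, 136.3]
tool_rot: [-0.053, 1.57, 1.519]
force: [0.5, -0.6, -0.8]
width: 0.1
```

```bash
python3 look.py w5 plug_arms plug plug_knob; python3 - <<'E'
from h import *;import pickle
np.set_printoptions(precision=2,suppress=True)
s=ctrl.read_state();print(s['eef_pos'],s['tool_rot'],s['width'],s['force'])
o=pickle.load(open('w5.pkl','rb'))
for l,z in [('plug',98.5),('plug_arms',98.5),('plug_knob',98.5)]:
    if o[l]: print(l,onz(o['ci'],o[l][0]['point'],z))
print(proj(o['ci'],s['eef_pos']))
E
```

```text
drift 0.3062675080215058 [587.3 167.3 136.3] [-0.1  1.6  1.5] 5.275 0.1049517159726973
plug_arms [(array([336.6, 242.6]), 0.55)]
plug [(array([330.7, 288.6]), 0.9)]
plug_knob [(array([341.9, 180.4]), 0.66)]
[587.57 166.98 136.64] [-1.06  1.57  0.51] 0.2897639856271046 [-0.35  0.6  -0.59]
plug [615.14 197.01  98.5 ]
plug_arms [587.74 198.94  98.5 ]
plug_knob [553.88 200.06  98.5 ]
[[277.2  273.49]]
```

View pics/w5.png

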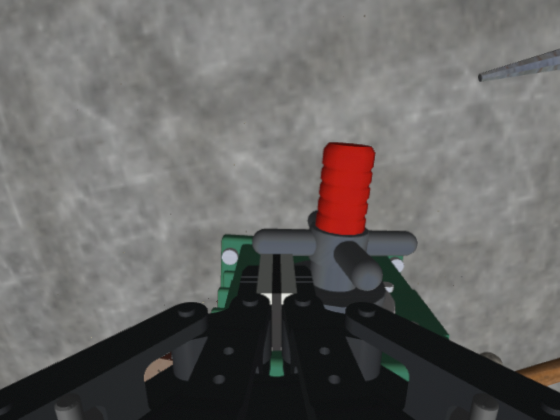

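>>> servo_tool([
  {"dx":0.005,"dy":0,"dz":0.025,"wx":0,"wy":0,"wz":0,"fingers":1},
  {"dx":0.002,"dy":0,"dz":0.015,"wx":0,"wy":0,"wz":0,"fingers":1},
  {"dx":0.003,"dy":0.001,"dz":0.013,"wx":0,"wy":0,"wz":0,"fingers":1},
  {"dx":0.005,"dy":0.001,"dz":0.01,"wx":0,"wy":0,"wz":0,"fingers":1},
])

```text
clock: 5.98
eef_pos: [585.7, 214.3, 124.6]
tool_rot: [-2.395, 1.571, -0.823]
force: [0.6, -0.2, -0.2]
width: -0.1
```

```bash
python3 look.py w6
```

```text
drift 0.6130932865514751 [585.7 214.3 124.6] [-2.4  1.6 -0.8] 5.975 -0.051626042560699706
```

View pics/w6.png

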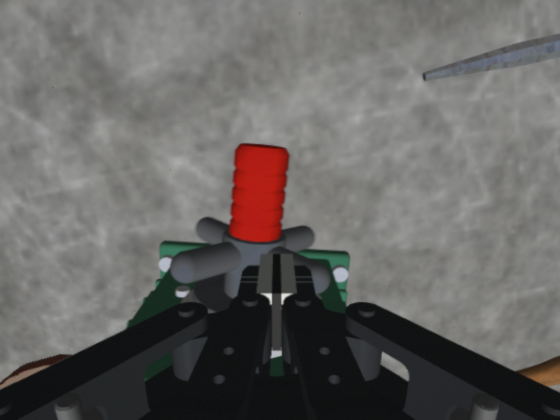

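>>> servo_tool([
  {"dx":0.007,"dy":0.001,"dz":0.009,"wx":0,"wy":0,"wz":0,"fingers":1},
  {"dx":0.007,"dy":0.001,"dz":0.007,"wx":0,"wy":0,"wz":0,"fingers":1},
  {"dx":0,"dy":0,"dz":0,"wx":0,"wy":0,"wz":0,"fingers":1},
])

```text
clock: 6.4
eef_pos: [583.6, 226.0, 113.6]
tool_rot: [1.598, 1.569, -3.113]
force: [0.8, 1.0, 0.4]
width: 0.1
```

```bash
python3 look.py w7
```

```text
drift 0.16539854030759216 [583.6 226.  113.6] [ 1.6  1.6 -3.1] 6.4 0.11030015947585493
```

View pics/w7.png

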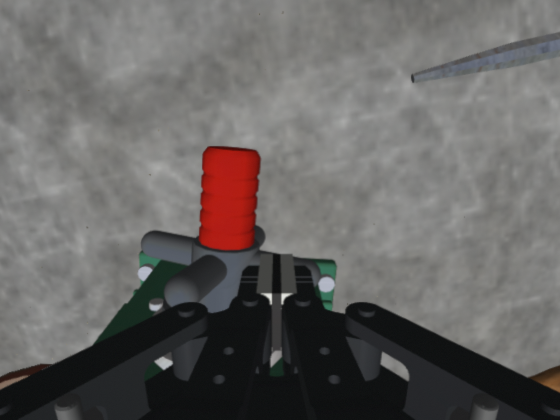

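>>> servo_tool([
  {"dx":-0.06,"dy":0,"dz":0,"wx":0,"wy":0,"wz":0,"fingers":1},
  {"dx":0,"dy":0,"dz":-0.05,"wx":0,"wy":0,"wz":0,"fingers":1},
  {"dx":0,"dy":0,"dz":-0.04,"wx":0,"wy":0,"wz":0,"fingers":1},
  {"dx":0.03,"dy":0,"dz":0,"wx":0,"wy":0,"wz":0,"fingers":1},
  {"dx":0,"dy":0,"dz":0,"wx":0,"wy":0,"wz":0,"fingers":1},
])

```text
clock: 7.08
eef_pos: [583.1, 157.3, 135.7]
tool_rot: [1.757, 1.568, -2.956]
force: [0.9, 0.7, 0.3]
width: -0.2
```

```bash
python3 look.py w8
```

```text
drift 0.9711544297205137 [583.1 157.3 135.7] [ 1.8  1.6 -3. ] 7.075 -0.19886581677234202
```

View pics/w8.png

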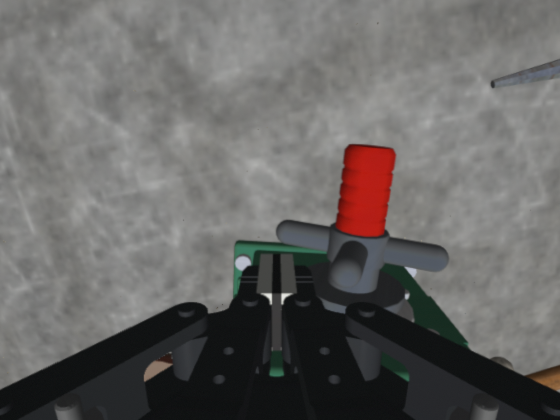

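```bash
cat > ang.py <<'E'
from h import *;import pickle,sys
def ang(name,obs,A0=(590,199.5,98.5)):
    ci=pickle.load(open(name+'.pkl','rb'))['ci']
    obs={k:np.array(v) for k,v in obs.items()}
    def res(p):
        th,x,y=p; out=[]
        for k,v in obs.items():   # k: offset deg of arm from the one counted (0=orig top)
            a=np.radians(th+k); P=[x+np.sin(a)*42*.052,y+42*np.sin(a),A0[2]+42*np.cos(a)]
            out+=list(proj(ci,P)[0]-v)
        return out
    best=min((least_squares(res,[t,A0[0],A0[1]]) for t in (20,60,100,140)),key=lambda r:r.cost)
    return best.x,best.cost
E
python3 - <<'E'
from ang import *
print(ang('w8',{0:(437,258),-90:(347,266),-180:(290,231)}))
E
```

```text
(array([ 68.87839849, 582.32673127, 201.21255202]), np.float64(52.52402942331991))
```

>>> servo_tool([
  {"dx":0.002,"dy":0,"dz":0.02,"wx":0,"wy":0,"wz":0,"fingers":1},
  {"dx":0.0,"dy":0.002,"dz":0.015,"wx":0,"wy":0,"wz":0,"fingers":1},
  {"dx":0.0,"dy":0.002,"dz":0.015,"wx":0,"wy":0,"wz":0,"fingers":1},
  {"dx":0.002,"dy":0.002,"dz":0.015,"wx":0,"wy":0,"wz":0,"fingers":1},
  {"dx":0.002,"dy":0,"dz":0.01,"wx":0,"wy":0,"wz":0,"fingers":1},
])

```text
clock: 7.75
eef_pos: [579.2, 216.6, 132.3]
tool_rot: [0.068, 1.57, 1.641]
force: [0.5, -0.6, -0.5]
width: -0.3
```

```bash
python3 look.py w9
```

```text
drift 0.5278709833400228 [579.2 216.6 132.3] [0.1 1.6 1.6] 7.75 -0.33660840589693974
```

View pics/w9.png

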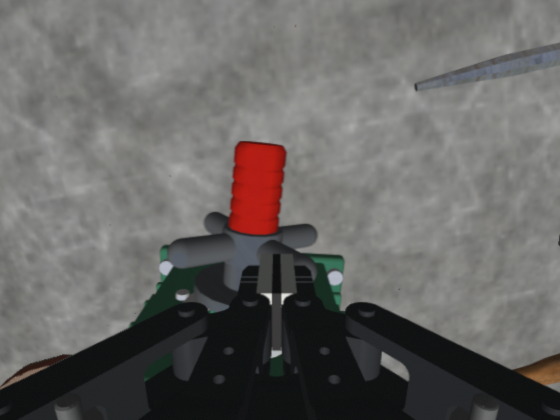

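```bash
python3 - <<'E'
from ang import *
print(ang('w9',{0:(303,236),-180:(186,252),-270:(214,222)}))
print(ang('w9',{0:(303,236),-90:(305,262),-180:(186,252),-270:(214,222)}))
E
```

```text
(array([131.97531577, 577.63287357, 204.9573041 ]), np.float64(100.63132186624482))
(array([130.19453011, 576.5508054 , 203.61512893]), np.float64(149.99695651960795))
```

>>> servo_tool([
  {"dx":-0.05,"dy":0,"dz":-0.01,"wx":0,"wy":0,"wz":0,"fingers":1},
  {"dx":-0.03,"dy":0.015,"dz":-0.01,"wx":0.25,"wy":0,"wz":0,"fingers":0.3},
  {"dx":-0.01,"dy":0.015,"dz":0,"wx":0.25,"wy":0,"wz":0,"fingers":0.2},
  {"dx":0,"dy":0,"dz":0,"wx":0,"wy":0,"wz":0,"fingers":0.2},
  {"dx":0,"dy":0,"dz":0,"wx":0,"wy":0,"wz":0,"fingers":0.2},
])

```text
clock: 8.43
eef_pos: [556.7, 200.1, 198.8]
tool_rot: [1.771, 1.569, -2.992]
force: [1.2, 1.1, -0.6]
width: 68.1
```

```bash
python3 look.py w10 plug_arms plug plug_knob; python3 - <<'E'
from h import *;import pickle
np.set_printoptions(precision=2,suppress=True)
s=ctrl.read_state();print(s['eef_pos'],toolR(s),s['width'],s['force'])
o=pickle.load(open('w10.pkl','rb'))
for l,z in [('plug',98),('plug_arms',98),('plug_knob',98)]:
    if o[l]: print(l,onz(o['ci'],o[l][0]['point'],z))
E
```

```text
drift 0.0809367715494318 [556.7 200.1 198.8] [ 1.8  1.6 -3. ] 8.425 68.08495383197292
plug_arms [(array([276.7, 240.5]), 0.6)]
plug [(array([279.6, 273.8]), 0.75)]
plug_knob [(array([277.9, 193.8]), 0.91)]
[557.15 199.52 199.01] [[-0.   -1.    0.05]
 [-0.    0.05  1.  ]
 [-1.    0.   -0.  ]] 68.24931532115804 [-0.01 -0.45 -0.1 ]
plug [605.72 199.32  98.  ]
plug_arms [579.38 198.49  98.  ]
plug_knob [544.99 201.05  98.  ]
```

View pics/w10.png

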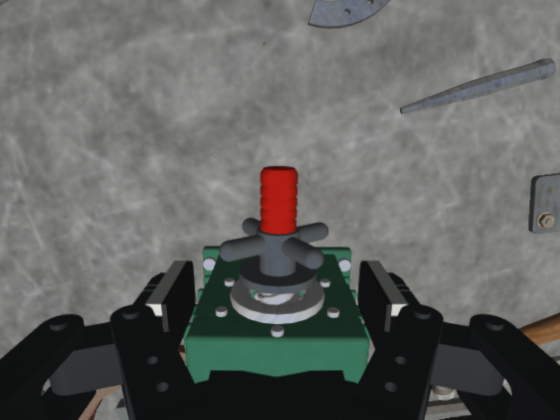

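>>> servo_tool([
  {"dx":0.05,"dy":0.002,"dz":0.002,"wx":0,"wy":0,"wz":0,"fingers":0.2},
  {"dx":0.05,"dy":0,"dz":0,"wx":0,"wy":0,"wz":0,"fingers":0.2},
  {"dx":0.05,"dy":0,"dz":0,"wx":0,"wy":0,"wz":0,"fingers":0.2},
  {"dx":0.014,"dy":0,"dz":0,"wx":0,"wy":0,"wz":0,"fingers":0.2},
  {"dx":0,"dy":0,"dz":0,"wx":0,"wy":0,"wz":0,"fingers":0.2},
])

```text
clock: 9.25
eef_pos: [555.9, 201.0, 76.5]
tool_rot: [2.077, 1.57, -2.687]
force: [-0.2, -0.5, 0.2]
width: 68.3
```

```bash
python3 look.py w11
```

```text
drift 0.7492130951948184 [555.9 201.   76.5] [ 2.1  1.6 -2.7] 9.25 68.25732326953076
```

View pics/w11.png

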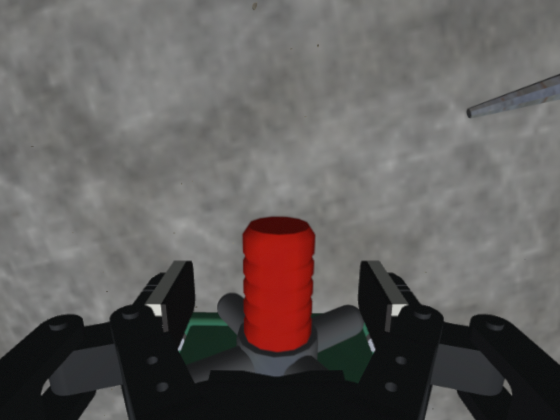

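Knob (rows 220–350) is centred between the open pads. Close.

>>> servo_tool([
  {"dx":0,"dy":0,"dz":0,"wx":0,"wy":0,"wz":0,"fingers":0.6},
  {"dx":0,"dy":0,"dz":0,"wx":0,"wy":0,"wz":0,"fingers":1},
  {"dx":0,"dy":0,"dz":0,"wx":0,"wy":0,"wz":0,"fingers":1},
  {"dx":0,"dy":0,"dz":0,"wx":0,"wy":0,"wz":0,"fingers":1},
])

```text
clock: 9.8
eef_pos: [556.3, 201.3, 77.3]
tool_rot: [-1.129, 1.57, 0.39]
force: [0.7, -0.8, 2.4]
width: 24.5
```

>>> servo_tool([
  {"dx":0,"dy":0.012,"dz":0,"wx":0,"wy":0,"wz":0,"fingers":1},
  {"dx":0,"dy":0.015,"dz":0,"wx":0,"wy":0,"wz":0,"fingers":1},
  {"dx":0,"dy":0.015,"dz":0,"wx":0,"wy":0,"wz":0,"fingers":1},
  {"dx":0,"dy":0.015,"dz":0,"wx":0,"wy":0,"wz":0,"fingers":1},
])

```text
clock: 10.3
eef_pos: [511.8, 203.5, 76.7]
tool_rot: [1.669, 1.57, -3.095]
force: [2.0, 0.9, -0.6]
width: 24.2
```

```bash
python3 look.py w12
```

```text
drift 2.0360469451096748 [511.8 203.5  76.7] [ 1.7  1.6 -3.1] 10.3 24.19537689108602
```

View pics/w12.png

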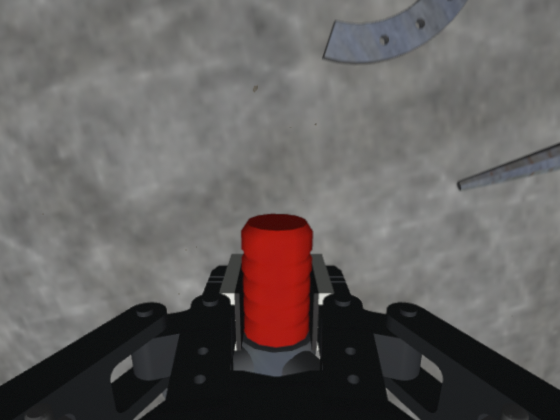

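>>> servo_tool([
  {"dx":0,"dy":0.015,"dz":0,"wx":0,"wy":0,"wz":0,"fingers":1},
  {"dx":0,"dy":0.015,"dz":0,"wx":0,"wy":0,"wz":0,"fingers":1},
  {"dx":0,"dy":0.015,"dz":0,"wx":0,"wy":0,"wz":0,"fingers":1},
  {"dx":0,"dy":0.018,"dz":0,"wx":0,"wy":0,"wz":0,"fingers":1},
  {"dx":0,"dy":0.01,"dz":0,"wx":0,"wy":0,"wz":0,"fingers":1},
])

```text
clock: 10.98
eef_pos: [456.4, 205.9, 76.5]
tool_rot: [1.954, 1.568, -2.81]
force: [-0.5, -0.4, -3.9]
width: 24.7
```

```bash
cat > snap.py <<'E'
from h import *;import sys
n=sys.argv[1]
for c in ("scene","top"):
    im=ctrl.get_image(c); cv2.imwrite(f'pics/{c}{n}.png',im[:,:,::-1])
a=cv2.imread(f'pics/scene{n}.png')[110:310,150:410]; b=cv2.imread(f'pics/top{n}.png')[130:330,90:350]
cv2.imwrite(f'pics/st{n}.png',cv2.resize(np.vstack([a,b]),None,fx=1.5,fy=1.5,interpolation=cv2.INTER_CUBIC))
E
python3 look.py w13; python3 snap.py 13
```

```text
drift 0.5780526349354318 [456.4 205.9  76.5] [ 2.   1.6 -2.8] 10.975 24.687320624817733
```

View pics/w13.png

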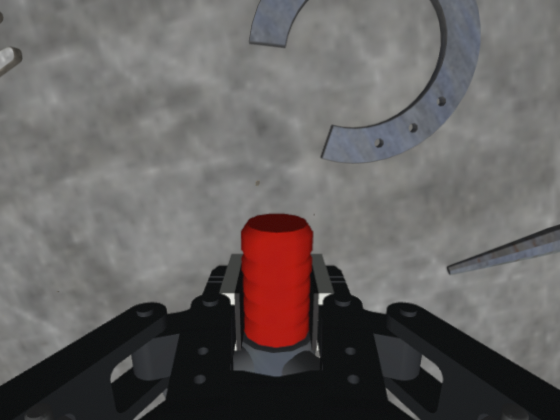

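View pics/st13.png

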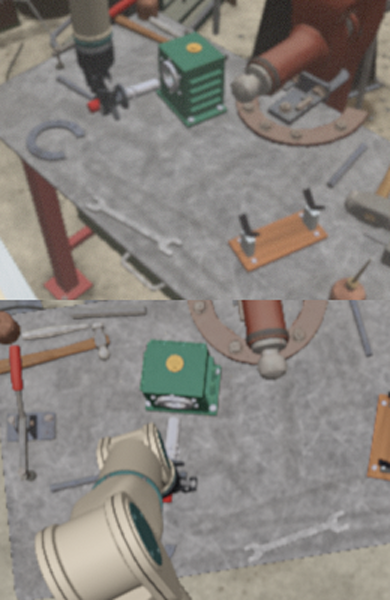

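>>> servo_tool([
  {"dx":0,"dy":0.005,"dz":-0.03,"wx":0,"wy":0,"wz":0,"fingers":1},
  {"dx":0,"dy":0,"dz":-0.05,"wx":0,"wy":0,"wz":0.5,"fingers":1},
  {"dx":0,"dy":0,"dz":-0.05,"wx":0,"wy":0,"wz":0.6,"fingers":1},
  {"dx":0,"dy":0,"dz":-0.04,"wx":0,"wy":0,"wz":0.5,"fingers":1},
  {"dx":0,"dy":0,"dz":-0.01,"wx":0,"wy":0,"wz":0.5,"fingers":1},
])

```text
clock: 11.75
eef_pos: [448.6, 68.3, 76.9]
tool_rot: [1.578, 1.351, 3.092]
force: [-0.2, 0.8, -4.2]
width: 24.1
```

```bash
python3 look.py w14; python3 snap.py 14; python3 -c "
from h import *
s=ctrl.read_state();print(s['eef_pos'],toolR(s).round(3),s['force'])"
```

```text
drift 1.6413557435787425 [448.6  68.3  76.9] [1.6 1.4 3.1] 11.75 24.096901158438172
[449.10571687  70.92728049  76.50482622] [[-0.216 -0.975  0.054]
 [ 0.012  0.053  0.999]
 [-0.976  0.216  0.   ]] [ 0.02085795  0.46894457 -4.3021193 ]
```

View pics/st14.png

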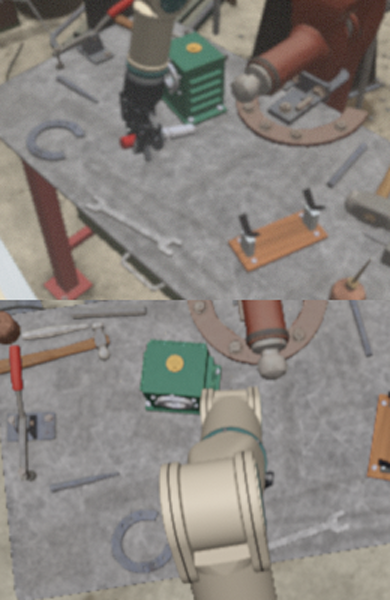

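>>> servo_tool([
  {"dx":0.025,"dy":-0.0055,"dz":0,"wx":0,"wy":0,"wz":0,"fingers":1},
  {"dx":0.025,"dy":-0.0055,"dz":0,"wx":0,"wy":0,"wz":0,"fingers":1},
  {"dx":0.015,"dy":-0.003,"dz":0,"wx":0,"wy":0,"wz":0,"fingers":1},
  {"dx":0.004,"dy":-0.001,"dz":0,"wx":0,"wy":0,"wz":0,"fingers":1},
])

```text
clock: 12.4
eef_pos: [446.8, 72.2, 23.5]
tool_rot: [1.571, 1.35, 3.09]
force: [-1.3, 1.3, 4.0]
width: 24.2
```

>>> servo_tool([
  {"dx":0.002,"dy":0,"dz":0,"wx":0,"wy":0,"wz":0,"fingers":1},
  {"dx":0,"dy":0,"dz":0,"wx":0,"wy":0,"wz":0,"fingers":0.8},
  {"dx":0,"dy":0,"dz":0,"wx":0,"wy":0,"wz":0,"fingers":0.5},
  {"dx":0,"dy":0,"dz":0,"wx":0,"wy":0,"wz":0,"fingers":0.3},
  {"dx":0,"dy":0,"dz":0,"wx":0,"wy":0,"wz":0,"fingers":0.2},
])

```text
clock: 13.02
eef_pos: [447.3, 71.6, 22.4]
tool_rot: [1.57, 1.351, 3.089]
force: [0.3, -0.3, -0.6]
width: 68.3
```

```bash
python3 look.py w15; python3 snap.py 15; python3 -c "
from h import *
s=ctrl.read_state();print(s['eef_pos'],s['force'],s['width'])"
```

```text
drift 0.07767167324294633 [447.3  71.6  22.4] [1.6 1.4 3.1] 13.025 68.29395378918281
[447.06542397  71.57408725  22.33417224] [-0.38540455 -0.47837039 -0.18129026] 68.30388748467779
```

View pics/w15.png

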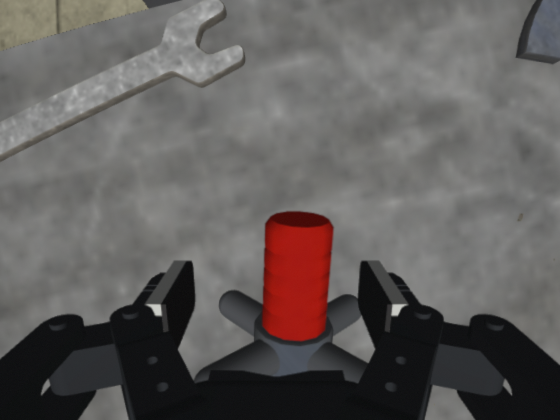

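View pics/st15.png

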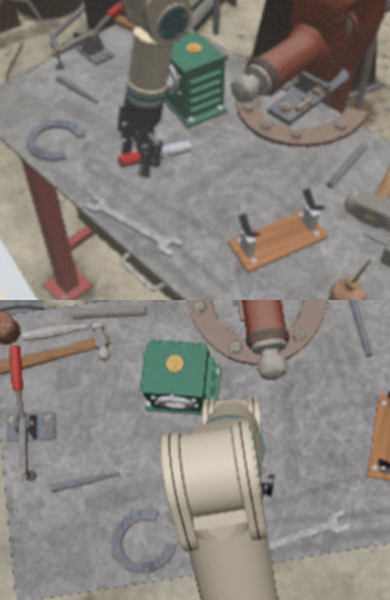

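>>> servo_tool([
  {"dx":-0.07,"dy":0,"dz":0,"wx":0,"wy":0,"wz":0,"fingers":0.2},
  {"dx":-0.08,"dy":0,"dz":0,"wx":0,"wy":0,"wz":-0.7,"fingers":0.2},
  {"dx":-0.08,"dy":0.02,"dz":0,"wx":0,"wy":0,"wz":-0.7,"fingers":0.2},
  {"dx":-0.07,"dy":0.02,"dz":0,"wx":0,"wy":0,"wz":-0.7,"fingers":0.2},
  {"dx":0,"dy":0,"dz":0,"wx":0,"wy":0,"wz":0,"fingers":0.2},
])

```text
clock: 13.8
eef_pos: [454.9, 71.8, 251.1]
tool_rot: [-1.246, 1.563, 0.274]
force: [1.6, 0.5, 0.2]
width: 68.4
```

```bash
python3 look.py w16 plug_arms plug plug_knob plug_shank plug_nose; python3 - <<'E'
from h import *;import pickle
np.set_printoptions(precision=2,suppress=True)
s=ctrl.read_state();print(s['eef_pos'],toolR(s),s['width'],s['force'])
o=pickle.load(open('w16.pkl','rb'))
for l,z in [('plug',28),('plug_arms',34),('plug_knob',41),('plug_shank',19),('plug_nose',9)]:
    if o[l]: print(l,onz(o['ci'],o[l][0]['point'],z))
E
```

```text
drift 1.2213344556346328 [454.9  71.8 251.1] [-1.2  1.6  0.3] 13.8 68.37341001311519
plug_arms [(array([285.1, 194.6]), 0.73)]
plug [(array([283.6, 217.3]), 0.75)]
plug_knob [(array([283.8, 163. ]), 0.84)]
plug_shank [(array([276.2, 250. ]), 0.82)]
plug_nose [(array([277. , 281.3]), 0.64)]
[454.05  70.92 245.59] [[-0.   -1.    0.05]
 [-0.    0.05  1.  ]
 [-1.    0.   -0.  ]] 68.33730061706719 [-0.48 -0.17 -0.18]
plug [499.27  77.06  28.  ]
plug_arms [473.13  79.65  34.  ]
plug_knob [439.46  79.69  41.  ]
plug_shank [539.89  67.14  19.  ]
plug_nose [583.84  65.86   9.  ]
```

View pics/w16.png

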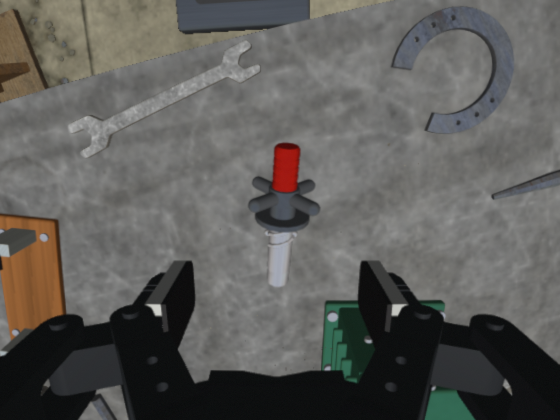

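```bash
python3 - <<'E'
from h import *
np.set_printoptions(precision=1,suppress=True)
c={n:ctrl.camera_info(n) for n in("scene","top")}
print(tri([(c['scene'],(316,170)),(c['top'],(270,173))]))
print(tri([(c['scene'],(318,158)),(c['top'],(265,150))]))
E
```

```text
(array([690.3,  10.5, 147.6]), [1.26870624234764, 1.3524333508432567])
(array([736.8,  33.7, 164.1]), [4.338547258253339, 4.738111473587189])
```

>>> servo_tool([
  {"dx":0.05,"dy":-0.03,"dz":0.001,"wx":0.25,"wy":0,"wz":0,"fingers":0.2},
  {"dx":0.05,"dy":-0.03,"dz":0.001,"wx":0.25,"wy":0,"wz":0,"fingers":0.3},
])

```text
clock: 14.35
eef_pos: [500.1, 69.7, 170.2]
tool_rot: [1.83, 1.57, -2.988]
force: [0.3, 0.3, 0.6]
width: 59.8
```

>>> servo_tool([
  {"dx":0.05,"dy":-0.04,"dz":0.003,"wx":0,"wy":0,"wz":0,"fingers":0.3},
  {"dx":0.05,"dy":-0.04,"dz":0.003,"wx":0,"wy":0,"wz":0,"fingers":0.3},
  {"dx":0,"dy":0,"dz":0,"wx":0,"wy":0,"wz":1.04,"fingers":0.3},
  {"dx":0,"dy":0,"dz":0,"wx":0,"wy":0,"wz":1.04,"fingers":0.3},
  {"dx":0,"dy":0,"dz":0,"wx":0,"wy":0,"wz":0,"fingers":0.3},
])

```text
out of range: row 3 has 1.04, outside -1 to 1
```

```bash
python3 look.py w17 plug_arms plug plug_knob plug_shank plug_nose; python3 - <<'E'
from h import *;import pickle
np.set_printoptions(precision=3,suppress=True)
s=ctrl.read_state();print(s['eef_pos'],toolR(s),s['width'],s['force'])
o=pickle.load(open('w17.pkl','rb'))
for l,z in [('plug',28),('plug_arms',34),('plug_knob',41),('plug_shank',19),('plug_nose',9)]:
    if o[l]: print(l,onz(o['ci'],o[l][0]['point'],z))
d,w=delta(s,[540.3,70.3,5],toolR(s));print(d/750)
E
```

```text
drift 2.0704226896272644 [500.1  69.7 170.2] [ 1.8  1.6 -3. ] 14.35 59.767449443726974
plug_arms [(array([284.9, 160.7]), 0.95)]
plug [(array([284. , 191.9]), 0.55)]
plug_knob [(array([283.5, 120.4]), 0.73), (array([285.8, 163.9]), 0.45)]
plug_shank [(array([280.9, 236.7]), 0.69)]
plug_nose [(array([280.9, 280.6]), 0.95), (array([281. , 118.4]), 0.53)]
[499.042  69.754 172.603] [[-0.    -0.995  0.104]
 [ 0.     0.104  0.995]
 [-1.     0.     0.   ]] 59.9109629832794 [-0.104 -0.311  1.108]
plug [496.979  75.56   28.   ]
plug_arms [471.01   78.732  34.   ]
plug_knob [440.293  80.594  41.   ]
plug_shank [538.264  68.934  19.   ]
plug_nose [584.975  64.304   9.   ]
[ 0.223 -0.055  0.006]
```

View pics/w17.png

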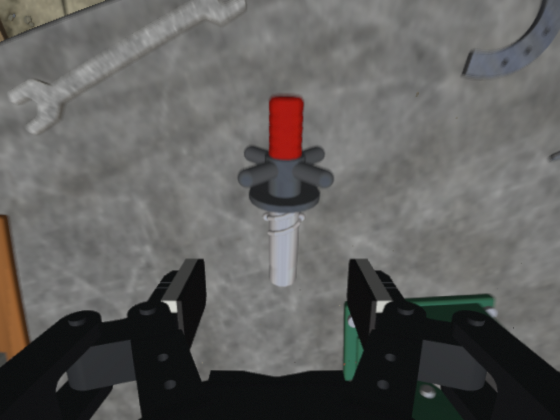

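>>> servo_tool([
  {"dx":0.05,"dy":-0.04,"dz":0.003,"wx":0,"wy":0,"wz":0,"fingers":0.3},
  {"dx":0.05,"dy":-0.04,"dz":0.003,"wx":0,"wy":0,"wz":0,"fingers":0.3},
  {"dx":0,"dy":0,"dz":0,"wx":0.07,"wy":0,"wz":1,"fingers":0.3},
  {"dx":0,"dy":0,"dz":0,"wx":0,"wy":0,"wz":1,"fingers":0.3},
  {"dx":0,"dy":0,"dz":0,"wx":0,"wy":0,"wz":0.08,"fingers":0.3},
])

```text
clock: 15.28
eef_pos: [561.3, 67.6, 97.9]
tool_rot: [1.571, 1.356, 3.029]
force: [-0.2, 0.1, 0.3]
width: 59.8
```

```bash
python3 look.py w18 plug_arms plug plug_knob plug_shank plug_nose; python3 - <<'E'
from h import *;import pickle
np.set_printoptions(precision=3,suppress=True)
s=ctrl.read_state();print(s['eef_pos'],toolR(s),s['width'],s['force'])
o=pickle.load(open('w18.pkl','rb'))
for l,z in [('plug',28),('plug_arms',34),('plug_knob',41),('plug_shank',19),('plug_nose',9)]:
    if o[l]: print(l,onz(o['ci'],o[l][0]['point'],z))
d,w=delta(s,[539.5,69.8,5],toolR(s));print(d/750)
E
```

```text
drift 1.0607007548846923 [561.3  67.6  97.9] [1.6 1.4 3. ] 15.275 59.810841164460825
plug_arms [(array([279.9,  99.7]), 0.61)]
plug [(array([281.8, 146.7]), 0.88)]
plug_knob [(array([278.2,  40.4]), 0.95)]
plug_shank [(array([279.3, 209.4]), 0.6)]
plug_nose [(array([278.2, 277.6]), 0.82)]
[558.792  68.361  97.839] [[-0.214 -0.97   0.111]
 [ 0.024  0.108  0.994]
 [-0.976  0.216 -0.   ]] 60.0250730473967 [ 0.437 -0.23  -0.289]
plug [499.549  77.295  28.   ]
plug_arms [472.163  79.134  34.   ]
plug_knob [439.535  81.751  41.   ]
plug_shank [538.485  71.438  19.   ]
plug_nose [585.499  65.489   9.   ]
[ 0.126 -0.002 -0.001]
```

View pics/w18.png

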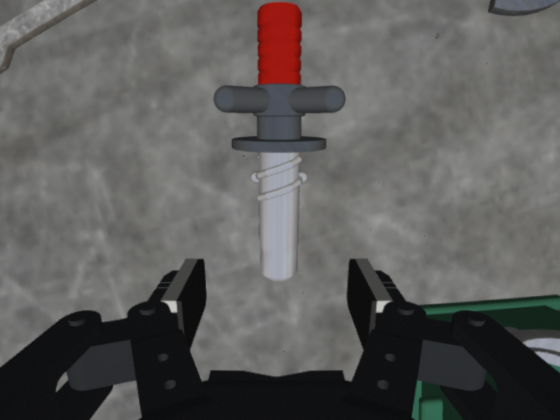

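>>> servo_tool([
  {"dx":0.04,"dy":-0.001,"dz":0,"wx":0,"wy":0,"wz":0,"fingers":0.3},
  {"dx":0.04,"dy":-0.001,"dz":0,"wx":0,"wy":0,"wz":0,"fingers":0.3},
  {"dx":0.03,"dy":0,"dz":0,"wx":0,"wy":0,"wz":0,"fingers":0.3},
  {"dx":0.014,"dy":0,"dz":0,"wx":0,"wy":0,"wz":0,"fingers":0.3},
  {"dx":0,"dy":0,"dz":0,"wx":0,"wy":0,"wz":0,"fingers":0.3},
])

```text
clock: 16.2
eef_pos: [540.5, 70.1, 6.0]
tool_rot: [1.573, 1.352, 3.033]
force: [0.8, -0.1, 1.1]
width: 59.4
```

```bash
python3 look.py w19 ; python3 - <<'E'
from h import *;import pickle
np.set_printoptions(precision=3,suppress=True)
s=ctrl.read_state();print(s['eef_pos'],toolR(s),s['width'],s['force'])
E
```

```text
drift 0.7538686854069283 [540.5  70.1   6. ] [1.6 1.4 3. ] 16.2 59.4278305423901
[541.355  70.111   6.523] [[-0.214 -0.97   0.111]
 [ 0.024  0.109  0.994]
 [-0.977  0.215 -0.   ]] 59.987818329715914 [0.664 0.668 0.074]
```

View pics/w19.png

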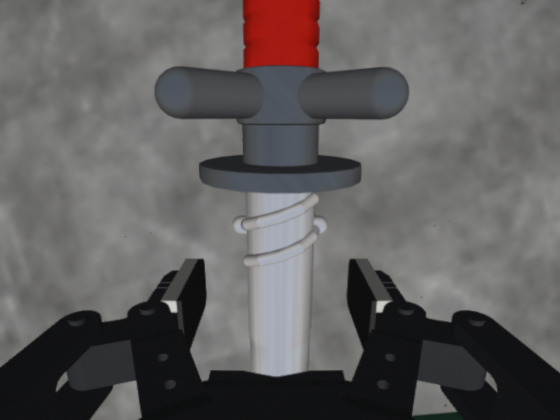

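>>> servo_tool([
  {"dx":0,"dy":0,"dz":0,"wx":0,"wy":0,"wz":0,"fingers":0.6},
  {"dx":0,"dy":0,"dz":0,"wx":0,"wy":0,"wz":0,"fingers":1},
  {"dx":0,"dy":0,"dz":0,"wx":0,"wy":0,"wz":0,"fingers":1},
  {"dx":0,"dy":0,"dz":0,"wx":0,"wy":0,"wz":0,"fingers":1},
])

```text
clock: 16.75
eef_pos: [541.7, 70.2, 6.9]
tool_rot: [1.57, 1.354, 3.03]
force: [-1.1, 0.1, 6.2]
width: 23.2
```

>>> servo_tool([
  {"dx":0,"dy":0,"dz":0,"wx":0,"wy":0,"wz":0,"fingers":0.55},
  {"dx":0.004,"dy":0,"dz":0,"wx":0,"wy":0,"wz":0,"fingers":0.55},
  {"dx":0,"dy":0,"dz":0,"wx":0,"wy":0,"wz":0,"fingers":0.55},
  {"dx":0,"dy":0,"dz":0,"wx":0,"wy":0,"wz":0,"fingers":1},
  {"dx":0,"dy":0,"dz":0,"wx":0,"wy":0,"wz":0,"fingers":1},
])

```text
clock: 17.38
eef_pos: [540.4, 70.2, 3.2]
tool_rot: [1.572, 1.353, 3.031]
force: [-0.0, 0.5, 0.1]
width: 23.9
```

>>> servo_tool([
  {"dx":0,"dy":0,"dz":0,"wx":0,"wy":0,"wz":0,"fingers":1},
])

```text
clock: 17.5
eef_pos: [540.5, 70.3, 3.2]
tool_rot: [1.572, 1.353, 3.031]
force: [-1.2, 0.9, 0.9]
width: 24.2
```

```bash
python3 look.py w20 plug_arms plug plug_knob; python3 - <<'E'
from h import *;import pickle
np.set_printoptions(precision=3,suppress=True)
s=ctrl.read_state();print(s['eef_pos'],s['width'],s['force'])
E
```

```text
drift 0.05511853755288598 [540.5  70.3   3.2] [1.6 1.4 3. ] 17.5 24.153231261654355
plug_arms [(array([285.7,  95.2]), 0.85)]
plug []
plug_knob []
[540.413  70.318   3.164] 24.04308265685279 [-0.669 -0.017  1.405]
```

View pics/w20.png

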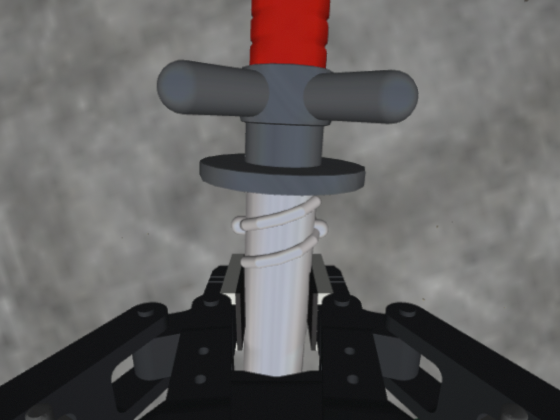

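>>> servo_tool([
  {"dx":-0.02,"dy":0.004,"dz":0,"wx":0,"wy":0,"wz":0,"fingers":1},
  {"dx":-0.04,"dy":0.009,"dz":0,"wx":0,"wy":0,"wz":0,"fingers":1},
  {"dx":-0.05,"dy":0.011,"dz":0,"wx":0,"wy":0,"wz":-0.6,"fingers":1},
  {"dx":-0.05,"dy":0.01,"dz":0,"wx":0,"wy":0,"wz":-0.7,"fingers":1},
  {"dx":-0.05,"dy":0.01,"dz":0,"wx":0,"wy":0,"wz":-0.7,"fingers":1},
])

```text
clock: 18.32
eef_pos: [534.4, 70.5, 165.4]
tool_rot: [1.634, 1.565, 3.092]
force: [0.2, -0.5, -3.5]
width: 24.1
```

>>> servo_tool([
  {"dx":-0.02,"dy":0.02,"dz":-0.03,"wx":0,"wy":0,"wz":0,"fingers":1},
  {"dx":-0.02,"dy":0.03,"dz":-0.05,"wx":0,"wy":0,"wz":0,"fingers":1},
  {"dx":0,"dy":0.03,"dz":-0.06,"wx":0,"wy":0,"wz":0,"fingers":1},
  {"dx":0,"dy":0,"dz":-0.05,"wx":0,"wy":0,"wz":0,"fingers":1},
  {"dx":0,"dy":0,"dz":0,"wx":0,"wy":0,"wz":0,"fingers":1},
])

```text
clock: 18.95
eef_pos: [458.2, -67.8, 195.0]
tool_rot: [1.824, 1.562, -3.006]
force: [0.4, 0.4, -4.0]
width: 23.6
```

```bash
python3 look.py w21 rest rest_seat plug plug_arms plug_knob; python3 - <<'E'
from h import *;import pickle
np.set_printoptions(precision=3,suppress=True)
s=ctrl.read_state();print(s['eef_pos'],toolR(s),s['width'],s['force'])
E
```

```text
drift 1.2470845462692868 [458.2 -67.8 195. ] [ 1.8  1.6 -3. ] 18.95 23.627855074157765
rest [(array([134.1, 311.6]), 0.7)]
rest_seat []
plug [(array([284.1, 178.2]), 0.72)]
plug_arms [(array([286. ,  97.2]), 0.67)]
plug_knob [(array([276. , 279.4]), 0.37)]
[459.484 -62.983 194.308] [[-0.009 -0.994  0.109]
 [ 0.001  0.109  0.994]
 [-1.     0.009  0.   ]] 24.079103460691226 [-0.655 -0.648 -3.033]
```

View pics/w21.png

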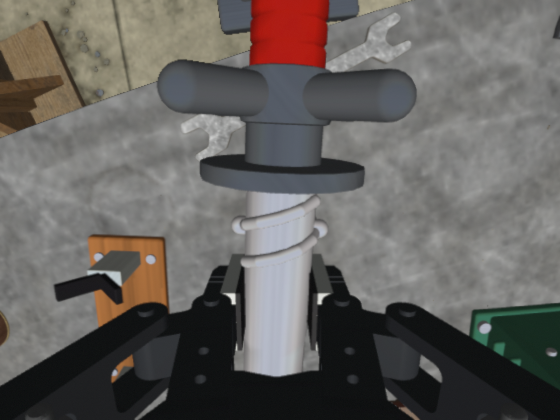

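```bash
cat > plugfit.py <<'E'
from h import *;import pickle
def plugfit(name,fl,tips,knobtop=None,shank=None,verbose=True):
    """plug pose in TOOL frame from a wrist picture. plug x ~ -tool y."""
    ci=pickle.load(open(name+'.pkl','rb'))['ci']
    # camera in tool
    Rtc=np.array([[0.001,-0.27,0.963],[0,-0.963,-0.27],[1,0,-0.001]]); U,_,V=np.linalg.svd(Rtc);Rtc=U@V
    Ct=np.array([-143.237,68.113,-0.551])
    cc=dict(ci);cc['R']=Rtc.T;cc['t']=-Rtc.T@Ct
    B=np.array([[0,0,-1.],[-1,0,0],[0,1,0]])# cols: plug x->-tooly, plug y->+toolz, plug z-> -toolx
    def model(p):
        o=p[:3];R=B@Rot.from_euler('zyx',p[3:6],degrees=True).as_matrix()  # yaw,pitch,roll
        return o,R
    def res(p):
        o,R=model(p);out=[]
        Rn=B@Rot.from_euler('zyx',[p[3],p[4],0],degrees=True).as_matrix()
        for sgn,v in zip((-1,1),fl):
            # disc edge extreme: max over rim of column
            a=np.linspace(-60,60,61);P=np.array([[-3,sgn*29*np.cos(np.radians(t)),29*np.sin(np.radians(t))] for t in a])
            q=proj(cc,(Rn@P.T).T+o); i=np.argmax(sgn*q[:,0]); out+=list(q[i]-v)
        for y,v in tips:
            a=np.radians(y+p[5]); P=np.array([-28,39*np.sin(a),39*np.cos(a)])
            out+=list(proj(cc,Rn@P+o)[0]-v)
        if shank is not None:
            for xx,(c,r) in shank:
                out.append((proj(cc,Rn@np.array([xx,0,0])+o)[0][0]-c))
        out+=[(p[4]-0)/0.5,(p[0]-(-15))/2.]
        return np.array(out)
    r=least_squares(res,[-15,45,0,0,0,0],loss='soft_l1',f_scale=3)
    if verbose: print(name,'o(tool)',r.x[:3].round(1),'yaw,pitch,roll',r.x[3:].round(2),'res',res(r.x).round(1))
    return r.x
E
python3 - <<'E'
from plugfit import *
plugfit('w21',[(200,172),(365,180)],[(-45,(183,86)),(45,(391,96))],shank=[(20,(281,228)),(45,(276,340))])
E
```

```text
w21 o(tool) [-17.1  44.1   1.6] yaw,pitch,roll [-2.7  -1.14 -1.71] res [-0.8 -2.3  1.9 -2.  -0.1  1.5 -0.   1.5 -1.3  0.5 -2.3 -1.1]
```

```bash
python3 - <<'E'
import cv2,numpy as np
b=cv2.imread('pics/top0.png')[185:255,325:385]; e=cv2.imread('pics/scene0.png')[225:295,295:375]; w=cv2.imread('pics/w21.png')[225:395,40:180]
cv2.imwrite('pics/c1.png',cv2.resize(b,None,fx=8,fy=8,interpolation=cv2.INTER_CUBIC))
cv2.imwrite('pics/c2.png',cv2.resize(e,None,fx=8,fy=8,interpolation=cv2.INTER_CUBIC))
cv2.imwrite('pics/c3.png',cv2.resize(w,None,fx=3.5,fy=3.5,interpolation=cv2.INTER_CUBIC))
E
```

```text
(no output)
```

View pics/c1.png

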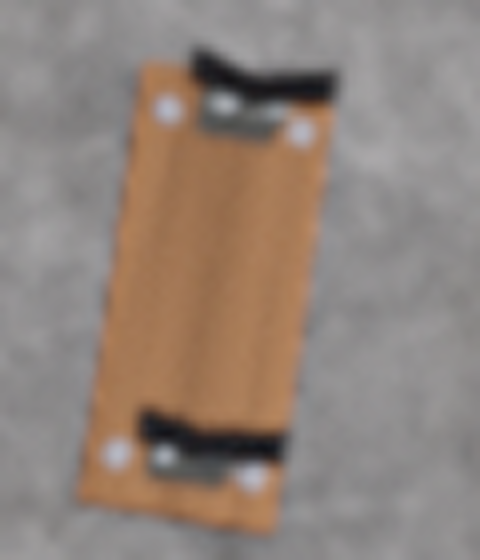

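View pics/c2.png

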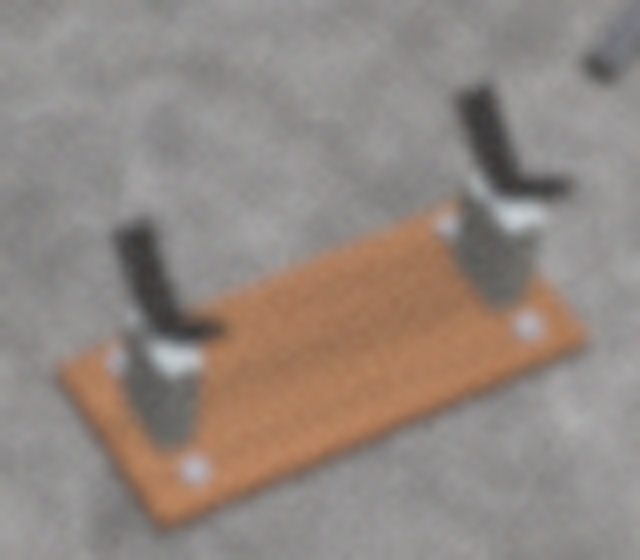

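View pics/c3.png

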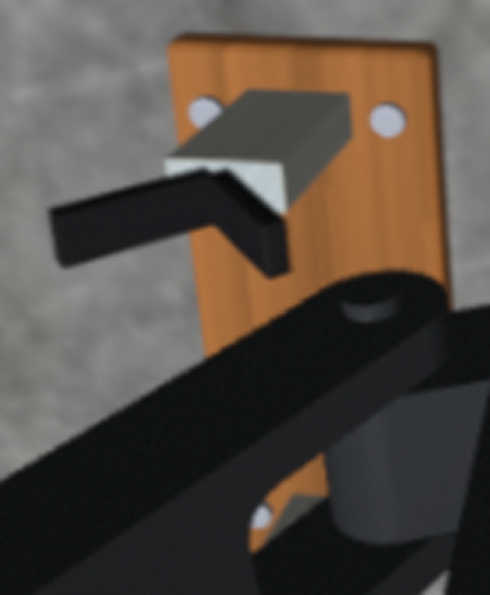

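```bash
python3 - <<'E'
from h import *;import pickle
np.set_printoptions(precision=2,suppress=True)
ct=ctrl.camera_info("top");cs=ctrl.camera_info("scene");cw=pickle.load(open('w21.pkl','rb'))['ci']
T=lambda u,v:(325+u/8,185+v/8);S=lambda u,v:(295+u/8,225+v/8);W=lambda u,v:(40+u/3.5,225+v/3.5)
obs=dict(top=[(ct,(-88,38),T(80,498)),(ct,(-88,-38),T(278,530)),(ct,(88,38),T(140,63))],
 scene=[(cs,(-88,38),S(60,370)),(cs,(-88,-38),S(165,525)),(cs,(88,-38),S(590,335))],
 wr=[(cw,(-88,-38),W(172,40)),(cw,(-88,38),W(436,45))])
def P(p,l,z=12):
    c,s=np.cos(p[2]),np.sin(p[2]);return [p[0]+c*l[0]-s*l[1],p[1]+s*l[0]+c*l[1],z]
def fit(keys):
    O=[(o,k) for k in keys for o in obs[k]]
    f=lambda p:np.concatenate([(proj(o[0],P(p,o[1]))[0]-o[2])*(1 if k!='wr' else .35) for o,k in O])
    r=least_squares(f,[575,-240,-.1]);p=r.x
    print(keys,p[:2],np.degrees(p[2]),'seat',P(p,(-8,0),85),'res',r.fun)
for k in (['top'],['scene'],['wr'],['top','scene'],['top','scene','wr']): fit(k)
E
```

```text
['top'] [ 577.14 -236.91] -7.76764568679428 seat [np.float64(569.2175231956205), np.float64(-235.82836482874367), 85] res [-0.02  0.51  0.03  0.31 -0.   -0.86]
['scene'] [ 576.21 -239.62] -7.849371974295895 seat [np.float64(568.2878862821117), np.float64(-238.5251851508076), 85] res [-0.65 -0.26  0.07  0.34  0.59 -0.2 ]
['wr'] [ 576.88 -230.71] -7.465648192113537 seat [np.float64(568.9501500338304), np.float64(-229.66799007379194), 85] res [-0.15  0.02  0.14 -0.01]
['top', 'scene'] [ 576.84 -238.21] -7.82182583169282 seat [np.float64(568.9111742043771), np.float64(-237.12220218802565), 85] res [ 0.38  0.61  0.43  0.43  0.44 -0.76 -0.77 -0.68 -0.06 -0.11  0.4  -0.63]
['top', 'scene', 'wr'] [ 577.03 -236.85] -8.457371630430266 seat [np.float64(569.121580492752), np.float64(-235.66844003735602), 85] res [-0.37  0.35 -0.36  0.44  0.33 -0.92 -1.05 -1.33 -0.64 -0.7   0.2  -0.68
 -1.69  0.09 -1.44  0.52]
```

>>> servo_tool([
  {"dx":-0.05,"dy":0.013,"dz":-0.016,"wx":-0.15,"wy":0,"wz":0,"fingers":1},
  {"dx":-0.05,"dy":0.013,"dz":-0.016,"wx":0,"wy":0,"wz":0,"fingers":1},
  {"dx":-0.05,"dy":0.013,"dz":-0.016,"wx":0,"wy":0,"wz":0,"fingers":1},
  {"dx":0,"dy":0,"dz":0,"wx":0,"wy":0,"wz":0,"fingers":1},
  {"dx":0,"dy":0,"dz":0,"wx":0,"wy":0,"wz":0,"fingers":1},
])

```text
clock: 19.88
eef_pos: [427.3, -96.0, 306.3]
tool_rot: [1.538, 1.561, 3.014]
force: [-0.7, -0.7, -3.7]
width: 23.6
```

>>> servo_tool([
  {"dx":0,"dy":0,"dz":0,"wx":0,"wy":0,"wz":0,"fingers":1},
])

```text
clock: 20.0
eef_pos: [427.0, -96.1, 305.7]
tool_rot: [1.559, 1.559, 3.036]
force: [-0.6, -0.7, -4.1]
width: 23.6
```

```bash
python3 look.py w22 rest rest_seat; python3 - <<'E'
from h import *;import pickle
np.set_printoptions(precision=3,suppress=True)
s=ctrl.read_state();print(s['eef_pos'],toolR(s),s['width'],s['force'])
w=cv2.imread('pics/w22.png')[190:360,80:250]
cv2.imwrite('pics/w22c.png',cv2.resize(w,None,fx=3.5,fy=3.5,interpolation=cv2.INTER_CUBIC))
E
```

```text
drift 0.14639372651453186 [427.  -96.1 305.7] [1.6 1.6 3. ] 20.0 23.577194928665516
rest [(array([183.1, 285.7]), 0.8)]
rest_seat [(array([169.6, 313.3]), 0.9)]
[427.298 -96.618 306.114] [[-0.01  -0.995  0.095]
 [ 0.001  0.095  0.995]
 [-1.     0.01  -0.   ]] 23.613930576108327 [ 0.979 -0.779 -2.342]
```

View pics/w22.png

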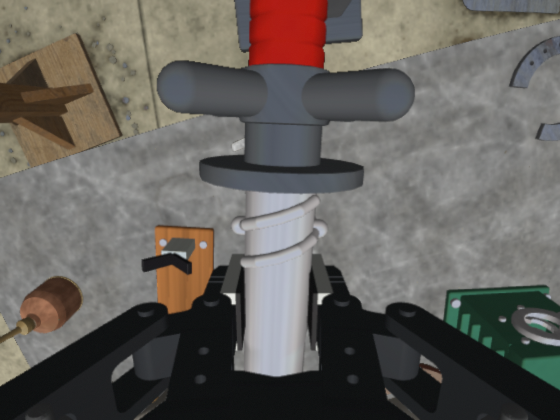

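View pics/w22c.png

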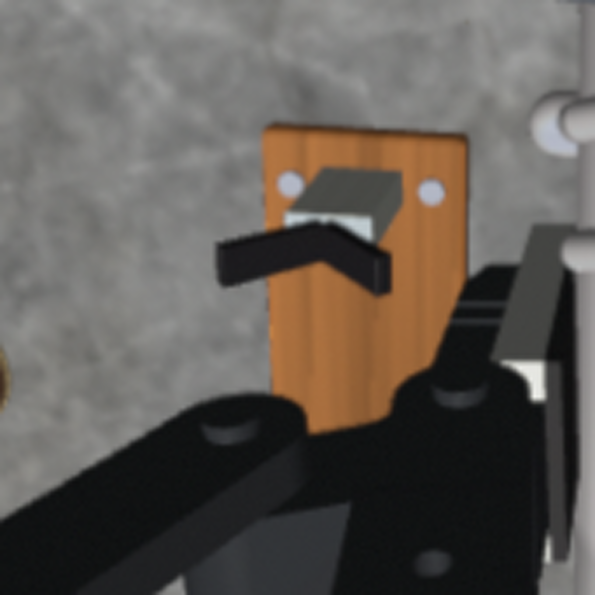

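```bash
python3 - <<'E'
from h import *;import pickle
np.set_printoptions(precision=2,suppress=True)
cw=pickle.load(open('w22.pkl','rb'))['ci']
W=lambda u,v:np.array((80+u/3.5,190+v/3.5))
a=onz(cw,W(265,127),12);b=onz(cw,W(468,135),12);print(a,b,np.linalg.norm(a-b),np.degrees(np.arctan2(-(b-a)[0],(b-a)[1])))
l=onz(cw,W(272,400),12);print('left edge dir',np.degrees(np.arctan2((l-a)[1],(l-a)[0])))
r=onz(cw,W(466,285),12);print('right edge dir',np.degrees(np.arctan2((r-b)[1],(r-b)[0])))
def P(p,l,z=12):
    c,s=np.cos(p[2]),np.sin(p[2]);return [p[0]+c*l[0]-s*l[1],p[1]+s*l[0]+c*l[1],z]
for yaw in (-7.5,-8,-8.5):
  p0=np.radians(yaw);f=lambda q:np.concatenate([proj(cw,P((q[0],q[1],p0),(-88,-38)))[0]-W(265,127),proj(cw,P((q[0],q[1],p0),(-88,38)))[0]-W(468,135)])
  rr=least_squares(f,[577,-236]);p=(*rr.x,p0);print(yaw,rr.x,'seat',np.array(P(p,(-8,0),85)),rr.fun)
for nm,q in dict(Lnear=(-75,-25,93),Lfar=(-61,-25,93),Rnear=(-75,25,93),Rfar=(-61,25,93),Vnear=(-75,0,67),Vfar=(-61,0,67)).items():
    print(nm,(proj(cw,P(p,q[:2],q[2]))[0]-[80,190])*3.5)
E
```

```text
[ 484.27 -257.63   12.  ] [ 494.22 -183.54   12.  ] 74.75678330561642 -7.648135905884961
left edge dir -9.370157766784995
right edge dir -8.852406898001227
-7.5 [ 576.51 -232.09] seat [ 568.58 -231.04   85.  ] [-0.48  0.07  0.48 -0.04]
-8 [ 576.41 -232.84] seat [ 568.48 -231.73   85.  ] [-0.49 -0.18  0.48  0.2 ]
-8.5 [ 576.3  -233.59] seat [ 568.38 -232.41   85.  ] [-0.49 -0.43  0.49  0.45]
Lnear [222.13 247.2 ]
Lfar [224.33 288.91]
Rnear [383.4  256.36]
Rfar [384.01 298.12]
Vnear [325.68 220.29]
Vfar [326.75 259.87]
```

>>> servo_tool([
  {"dx":0.015,"dy":-0.03,"dz":-0.02,"wx":0,"wy":0,"wz":0,"fingers":1},
  {"dx":0.03,"dy":-0.05,"dz":-0.03,"wx":0,"wy":0,"wz":0,"fingers":1},
  {"dx":0.03,"dy":-0.05,"dz":-0.03,"wx":0,"wy":0,"wz":0,"fingers":1},
  {"dx":0.03,"dy":-0.05,"dz":-0.03,"wx":0,"wy":0,"wz":0,"fingers":1},
  {"dx":0.03,"dy":-0.05,"dz":-0.03,"wx":0,"wy":0,"wz":0,"fingers":1},
])

```text
clock: 20.78
eef_pos: [589.4, -218.5, 202.6]
tool_rot: [1.54, 1.561, 3.015]
force: [0.3, 1.2, -2.9]
width: 23.6
```

>>> servo_tool([
  {"dx":0.03,"dy":-0.035,"dz":-0.025,"wx":0,"wy":0,"wz":0,"fingers":1},
  {"dx":0,"dy":0,"dz":0,"wx":0,"wy":0,"wz":0,"fingers":1},
  {"dx":0,"dy":0,"dz":0,"wx":0,"wy":0,"wz":0,"fingers":1},
])

```text
clock: 21.15
eef_pos: [611.9, -238.4, 180.9]
tool_rot: [1.498, 1.56, 2.973]
force: [-0.0, 0.9, -3.4]
width: 23.8
```

```bash
python3 look.py w23 rest rest_seat plug; python3 snap.py 23;  python3 - <<'E'
from h import *;import pickle
np.set_printoptions(precision=3,suppress=True)
s=ctrl.read_state();print(s['eef_pos'],toolR(s),s['width'],s['force'])
d,w=delta(s,[613,-238.8,67.5],toolR(s));print(d/750)
for c,(x0,x1,y0,y1) in dict(scene=(270,410,180,300),top=(300,440,160,280)).items():
    im=cv2.imread(f'pics/{c}23.png')[y0:y1,x0:x1];cv2.imwrite(f'pics/{c}23c.png',cv2.resize(im,None,fx=4,fy=4,interpolation=cv2.INTER_CUBIC))
E
```

```text
drift 0.37540059134403236 [ 611.9 -238.4  180.9] [1.5 1.6 3. ] 21.15 23.771687815860428
rest []
rest_seat []
plug [(array([281.4, 176. ]), 0.58)]
[ 612.601 -238.789  182.598] [[-0.007 -0.995  0.095]
 [ 0.     0.095  0.995]
 [-1.     0.007 -0.   ]] 23.725666905960292 [ 0.707  0.12  -3.682]
[ 0.153 -0.002  0.   ]
```

View pics/w23.png

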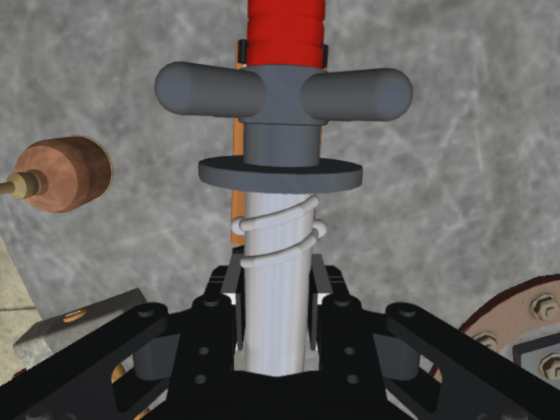

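View pics/scene23c.png

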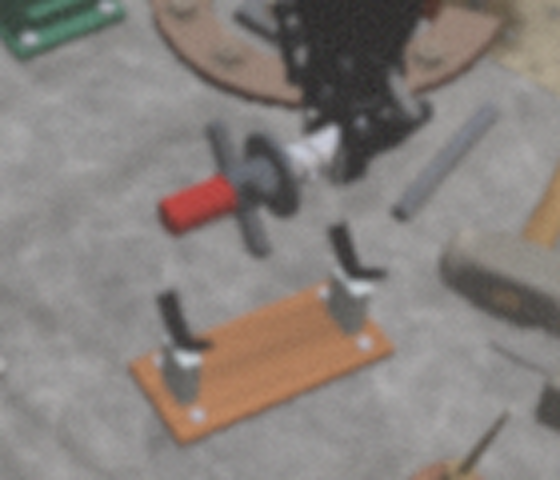

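>>> servo_tool([
  {"dx":0.04,"dy":-0.001,"dz":0,"wx":0,"wy":0,"wz":0,"fingers":1},
  {"dx":0.04,"dy":0,"dz":0,"wx":0,"wy":0,"wz":0,"fingers":1},
  {"dx":0.025,"dy":0,"dz":0,"wx":0,"wy":0,"wz":0,"fingers":1},
  {"dx":0.015,"dy":0,"dz":0,"wx":0,"wy":0,"wz":0,"fingers":1},
  {"dx":0,"dy":0,"dz":0,"wx":0,"wy":0,"wz":0,"fingers":1},
])

```text
clock: 22.08
eef_pos: [612.3, -239.2, 91.3]
tool_rot: [1.583, 1.562, 3.058]
force: [-0.6, 0.8, -3.6]
width: 23.5
```

```bash
python3 look.py w24; python3 snap.py 24;  python3 - <<'E'
from h import *;import pickle
np.set_printoptions(precision=3,suppress=True)
s=ctrl.read_state();print(s['eef_pos'],toolR(s),s['width'],s['force'])
for c,(x0,x1,y0,y1) in dict(scene=(270,410,180,300),top=(300,440,160,280)).items():
    im=cv2.imread(f'pics/{c}24.png')[y0:y1,x0:x1];cv2.imwrite(f'pics/{c}24c.png',cv2.resize(im,None,fx=4,fy=4,interpolation=cv2.INTER_CUBIC))
E
```

```text
drift 0.6413990866243466 [ 612.3 -239.2   91.3] [1.6 1.6 3.1] 22.075 23.458156807298607
[ 613.348 -239.596   92.772] [[-0.006 -0.995  0.096]
 [-0.     0.096  0.995]
 [-1.     0.006 -0.001]] 23.702956811990173 [-0.131 -0.554 -3.404]
```

View pics/w24.png

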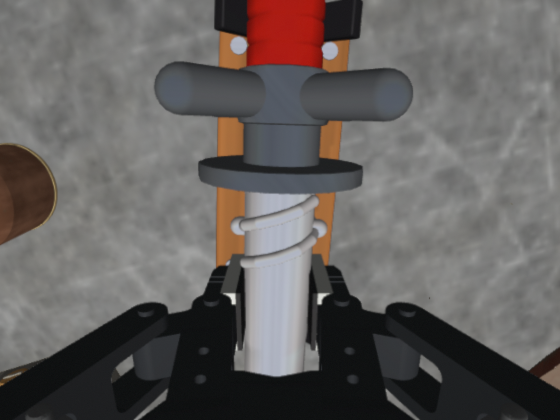

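View pics/scene24c.png

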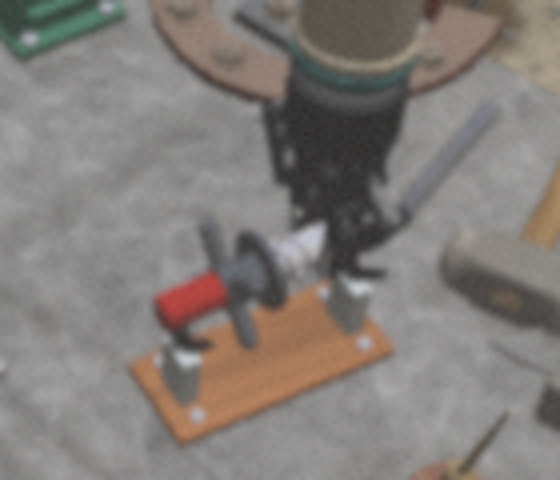

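```bash
python3 - <<'E'
from h import *;import pickle
np.set_printoptions(precision=1,suppress=True)
cw=pickle.load(open('w24.pkl','rb'))['ci'];yaw=np.radians(-8.2);c,s=np.cos(yaw),np.sin(yaw)
o=np.array([568.8,-233]);o=o+8*np.array([c,s])
for nm,q in dict(Lnear=(-75,-25,93),Lfar=(-61,-25,93),Rfar=(-61,25,93),BL=(0,-38,12),BR=(0,38,12)).items():
    X=[o[0]+c*q[0]-s*q[1],o[1]+s*q[0]+c*q[1],q[2]];print(nm,proj(cw,X)[0])
st=ctrl.read_state();R=toolR(st)
print('plug origin now',st['eef_pos']+R@np.array([-17.1,44.6,1.6]))
E
python3 - <<'E'
import cv2
cv2.imwrite('pics/w24c.png',cv2.resize(cv2.imread('pics/w24.png')[0:100,180:400],None,fx=3.5,fy=3.5,interpolation=cv2.INTER_CUBIC))
E
```

```text
Lnear [222.9 -14.9]
Lfar [222.   26.3]
Rfar [358.3  33.5]
BL [218.8 161.6]
BR [340.9 167.4]
plug origin now [ 569.2 -233.7  110.2]
```

View pics/w24c.png

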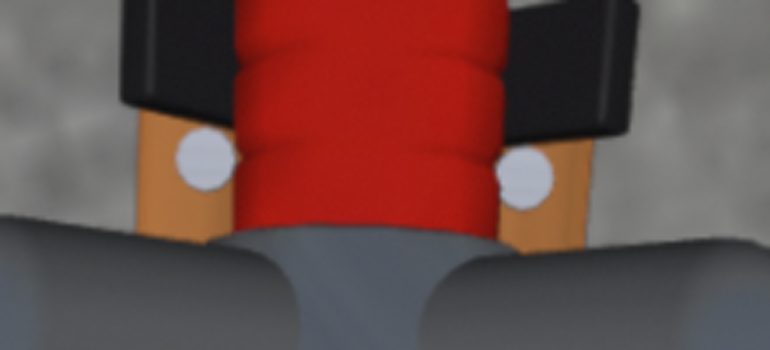

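>>> servo_tool([
  {"dx":0.015,"dy":-0.001,"dz":0,"wx":0,"wy":0,"wz":0,"fingers":1},
  {"dx":0.01,"dy":0,"dz":0,"wx":0,"wy":0,"wz":0,"fingers":1},
  {"dx":0.004,"dy":0,"dz":0,"wx":0,"wy":0,"wz":0,"fingers":1},
  {"dx":0,"dy":0,"dz":0,"wx":0,"wy":0,"wz":0,"fingers":1},
])

```text
clock: 22.72
eef_pos: [612.6, -239.1, 69.7]
tool_rot: [1.544, 1.561, 3.018]
force: [-1.2, 1.5, -2.3]
width: 23.5
```

>>> servo_tool([
  {"dx":0.003,"dy":0,"dz":0,"wx":0,"wy":0,"wz":0,"fingers":1},
  {"dx":0,"dy":0,"dz":0,"wx":0,"wy":0,"wz":0,"fingers":1},
])

```text
clock: 22.98
eef_pos: [612.9, -239.9, 68.8]
tool_rot: [1.64, 1.563, 3.113]
force: [-2.0, 0.7, 5.5]
width: 23.6
```

```bash
python3 look.py w25; python3 snap.py 25;  python3 - <<'E'
from h import *;import pickle
np.set_printoptions(precision=3,suppress=True)
s=ctrl.read_state();print(s['eef_pos'],s['width'],s['force'],s['torque'])
for c,(x0,x1,y0,y1) in dict(scene=(270,410,180,300),top=(300,440,160,280)).items():
    im=cv2.imread(f'pics/{c}25.png')[y0:y1,x0:x1];cv2.imwrite(f'pics/{c}25c.png',cv2.resize(im,None,fx=4,fy=4,interpolation=cv2.INTER_CUBIC))
E
```

```text
drift 0.01660567231348864 [ 612.9 -239.9   68.8] [1.6 1.6 3.1] 22.975 23.624398318754015
[ 612.908 -239.875   68.812] 23.90486088148047 [-2.977  0.958  5.748] [ 0.193  0.722 -0.492]
```

View pics/w25.png

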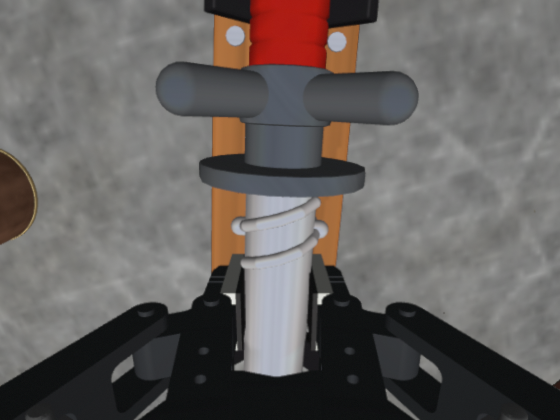

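View pics/scene25c.png

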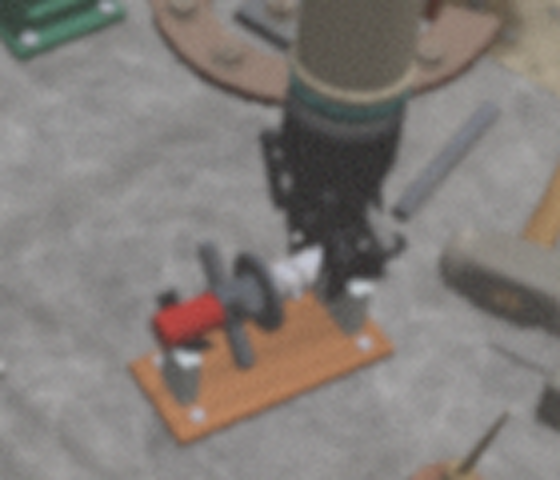

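>>> servo_tool([
  {"dx":0.0015,"dy":0,"dz":0,"wx":0,"wy":0,"wz":0,"fingers":1},
  {"dx":0,"dy":0,"dz":0,"wx":0,"wy":0,"wz":0,"fingers":0.7},
  {"dx":0,"dy":0,"dz":0,"wx":0,"wy":0,"wz":0,"fingers":0.5},
  {"dx":0,"dy":0,"dz":0,"wx":0,"wy":0,"wz":0,"fingers":0.4},
  {"dx":0,"dy":0,"dz":0,"wx":0,"wy":0,"wz":0,"fingers":0.3},
])

```text
clock: 23.75
eef_pos: [613.2, -239.1, 66.3]
tool_rot: [1.581, 1.562, 3.056]
force: [0.7, 0.5, 0.5]
width: 59.7
```

```bash
python3 look.py w26; python3 -c "
from h import *
s=ctrl.read_state();print(s['eef_pos'],s['width'],s['force'])"
```

```text
drift 0.07827546848124456 [ 613.2 -239.1   66.3] [1.6 1.6 3.1] 23.75 59.652517232450876
[ 613.16570442 -239.10173069   66.32965707] 59.93810875557099 [ 0.0201319  -1.00363877  0.21706975]
```

View pics/w26.png

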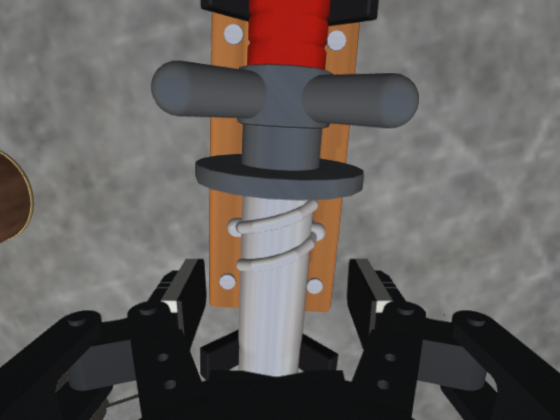

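>>> servo_tool([
  {"dx":-0.03,"dy":0,"dz":0,"wx":0,"wy":0,"wz":0,"fingers":0.3},
  {"dx":-0.06,"dy":0,"dz":0,"wx":0,"wy":0,"wz":0,"fingers":0.3},
  {"dx":-0.07,"dy":0,"dz":0,"wx":0,"wy":0,"wz":0,"fingers":0.3},
  {"dx":-0.07,"dy":0.03,"dz":0,"wx":0,"wy":0,"wz":0,"fingers":0.3},
  {"dx":-0.05,"dy":0.06,"dz":0,"wx":0,"wy":0,"wz":0,"fingers":0.3},
])

```text
clock: 24.42
eef_pos: [548.9, -232.9, 279.3]
tool_rot: [1.824, 1.566, -2.983]
force: [-0.4, -0.1, -0.1]
width: 59.9
```

>>> servo_tool([
  {"dx":0,"dy":0.07,"dz":0,"wx":0,"wy":0,"wz":0,"fingers":0.3},
  {"dx":0,"dy":0.06,"dz":0,"wx":0,"wy":0,"wz":0,"fingers":0.3},
  {"dx":0,"dy":0,"dz":0,"wx":0,"wy":0,"wz":0,"fingers":0.3},
  {"dx":0,"dy":0,"dz":0,"wx":0,"wy":0,"wz":0,"fingers":0.3},
])

```text
clock: 24.92
eef_pos: [451.7, -223.7, 278.3]
tool_rot: [1.651, 1.564, 3.126]
force: [0.1, 0.5, 0.6]
width: 60.2
```

```bash
python3 look.py w27 plug plug_knob plug_nose plug_shank plug_arms; python3 snap.py 27;  python3 - <<'E'
from h import *;import pickle
np.set_printoptions(precision=3,suppress=True)
s=ctrl.read_state();print(s['eef_pos'],s['width'],s['force'])
o=pickle.load(open('w27.pkl','rb'))
for l in ('plug','plug_knob','plug_nose','plug_shank','plug_arms'):
    if o[l]: print(l,onz(o['ci'],o[l][0]['point'],85))
for c,(x0,x1,y0,y1) in dict(scene=(270,410,180,300),top=(300,440,160,280)).items():
    im=cv2.imread(f'pics/{c}27.png')[y0:y1,x0:x1];cv2.imwrite(f'pics/{c}27c.png',cv2.resize(im,None,fx=4,fy=4,interpolation=cv2.INTER_CUBIC))
E
```

```text
drift 0.1383504546853942 [ 451.7 -223.7  278.3] [1.7 1.6 3.1] 24.925 60.15049132815485
plug [(array([278.5, 297.5]), 0.88)]
plug_knob [(array([280.5, 241.5]), 0.66)]
plug_nose [(array([271.4, 365.2]), 0.78)]
plug_shank [(array([273.8, 329.9]), 0.79)]
plug_arms [(array([281.3, 272.2]), 0.64)]
[ 450.887 -223.563  277.642] 59.841335133859715 [0.341 0.302 0.755]
plug [ 570.422 -233.572   85.   ]
plug_knob [ 508.799 -225.794   85.   ]
plug_nose [ 654.014 -249.348   85.   ]
plug_shank [ 608.807 -242.242   85.   ]
plug_arms [ 541.999 -228.04    85.   ]
```

View pics/w27.png

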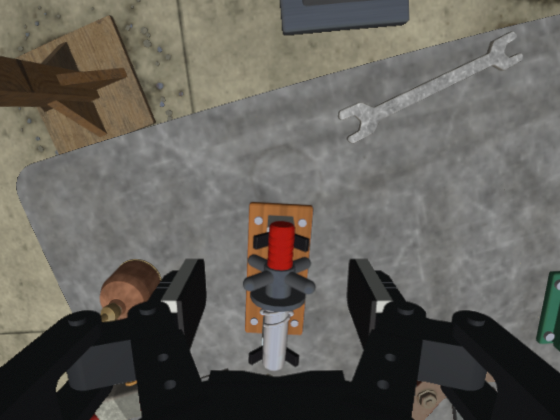

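View pics/scene27c.png

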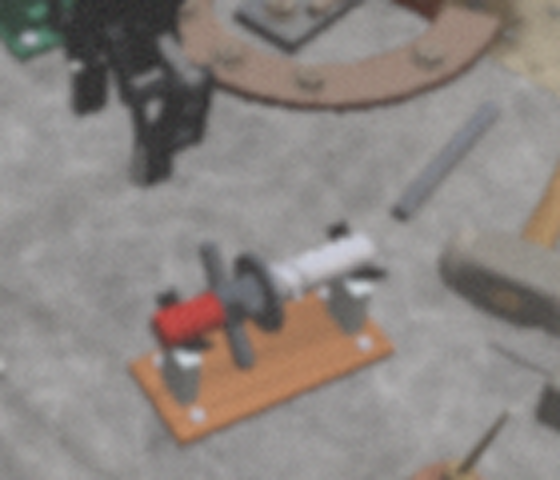

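View pics/top27.png

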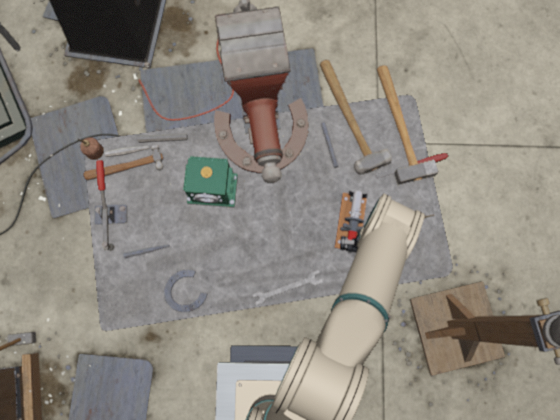

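```bash
python3 - <<'E'
import cv2
cv2.imwrite('pics/w27c.png',cv2.resize(cv2.imread('pics/w27.png')[215:385,220:340],None,fx=3.5,fy=3.5,interpolation=cv2.INTER_CUBIC))
E
```

```text
(no output)
```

View pics/w27c.png

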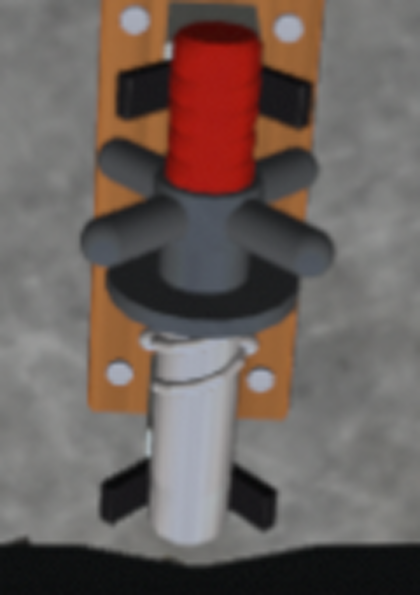

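The plug lies in both Vs: the nose ends just past its V, the knob is centred in the near V, and the gripper is well clear. Handing in.

```bash
python3 -c "
from cell import ctrl
print(ctrl.finish_job())"
```

```text
the job is handed in; nothing more can be done
None
```

The plug is in the V rest, with the red knob in the near V and the nose in the far V. I let go of it there and handed the job in at about 25 s; no verdict was reported.

- **Unscrewing:** I turned the plug about 130° anticlockwise by pushing two of its arms in turn with the shut fingers. On the first try the fingertips came down on top of the upper arm (up to 26 N read at the wrist). I lifted off and went in again beside the arm.
- **Drawing out and laying down:** I pulled the plug straight out by the knob and laid it on the open bench. It rolled about 6 mm when released.
- **Second grip:** My first grip on the shank was too shallow (23.2 mm read), so I opened, went 3 mm lower and gripped again. The plug sat about 2.7° askew in the pads, and I turned the tool to make up for it before setting it in the rest.

**Last checks:**
- With the gripper clear, the plug's origin was at about (570, −234) mm, against a seat estimate of about (569, −233) mm.
- The close-up shows the knob and nose down in their Vs, with the nose end just past its V.
- The overhead and scene cameras put the rest 3–6 mm further to the right than the wrist camera did. I went by the wrist camera, and the plug seated correctly.
- In the last pictures the spanner and punch look unmoved. The arm hides the oil can from above, but the wrist view shows it still standing beside the rest. I checked all three by eye and did not measure them.

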